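Lock the tilting fixture with its index pin

TASK

Lock the shaft of the tilting fixture: stand the red-knobbed index pin in the brass guide bush on top, swing the orange-handled lever gently by feel until the shaft's hidden cross-hole comes under the pin and the pin settles into it, ease the lever back to the middle of the play this leaves, then push the pin through until its collar sits down on the bush, and let go. Do not force the lever against the settled pin, and leave the other things on the table where they are.

Things in the scene. Friction and masses are not known exactly. Their poses are not given: they have to be found in the camera images.
- index_pin: Red-knobbed index pin, upright in a hole of the blue rack, tip 10 mm above the table. Origin: centre of its tip, z up the pin. Steel shank 10 mm diameter, 75 mm long, nose tapered to 7 mm over the last 3 mm; dark collar 26 mm diameter from 75 to 80 mm above the tip; red knob 22 mm diameter from 80 to 113 mm above the tip. About 0.07 kg.
- gauge_pin: Grey-knobbed gauge pin, same size as the index pin, in the rack's other hole, 70 mm away. Not wanted: leave it there.
- rack: Fixed blue rack 60 x 130 x 45 mm; origin at the centre of its underside. Two holes, 12 mm wide and 35 mm deep, lie 35 mm either side of its centre along its y axis.
- fixture: Tilting fixture fixed to the table: base plate 120 x 150 x 8 mm, white housing 56 x 56 mm up to 80 mm above the table, on it a brass guide bush 34 x 34 mm up to 90 mm. Origin at the centre of the plate's underside, z up, y along the shaft towards the lever. On the other end the shaft carries a round faceplate, 68 mm diameter, with a small steel part.
- bush (a point): Centre of the mouth of the guide bush's vertical hole, 90 mm above the table; the hole is 11 mm wide and runs 25 mm down to the shaft. A pin put in it rides on the shaft with its tip 65 mm above the table.
- shaft_mid (a point): Middle of the horizontal shaft (40 mm diameter, along the fixture's y) inside the housing, 45 mm above the table, under the bush. When its hidden 12 mm cross-hole comes under the pin, the pin settles by its weight about 6 mm onto a friction plug in the hole (tip about 59 mm above the table) and blocks the lever both ways. Each N at the lever's bar squeezes it with some 8 N.
- pin_home (a point): Where the pin's tip is when its collar sits on the bush: 15 mm above the table, on the bush's axis. On the way down from where it settled the friction plug resists with about 6 to 8 N; at the end the collar meets the bush hard.
- lever (a joint): Lever angle: 0 = leaning 0.75 rad from upright towards the fixture's -x; grows to 1.5 = leaning 0.75 rad towards its +x. Stays put; turning it freely takes 1 to 7 N at the bar. Starts between 0 and 0.2; the cross-hole lines up somewhere between 0.45 and 0.95, differently each time; the settled pin leaves the lever about 0.12 of play either way; it goes home from the middle, binds at the ends.
- grip_bar (a point): Point on the axis of the lever's orange bar, where to take it: a round bar of 16 mm diameter parallel to the fixture's y, 80 mm from the shaft's axis; bare from 40 mm before to 30 mm beyond this point. It lies 85 mm to the fixture's +y side of the bush. The point turns with the lever.
- ball_stand: Steel stand 36 mm wide with a white ceramic ball on top, 105 mm high; origin at its underside. Leave it alone.
- taper_master: Steel tapered master, 42 mm diameter, 110 mm high, standing upright; origin at its underside. Leave it alone.
- flange: Black stepped ring, 90 mm diameter, 32 mm high; origin at its underside. Leave it alone.
Not all that is in view belongs to the job. What is shaped like the index_pin but purple is not meant.

How it is judged:
On the way, in this order (a step that is already met when the one before it is completed fails the run):
1. the pin stands in the bush, riding on the shaft (horizontal distance between index_pin and bush below 0.004 m and z of index_pin in the frame of fixture between 0.062 and 0.07 m and contact force between the fingers and index_pin below 0.1 N), for 0.2 s.
2. the pin has settled into the cross-hole (horizontal distance between index_pin and bush below 0.006 m and z of index_pin in the frame of fixture below 0.061 m), for 0.1 s.
At the end, for the whole second after the job is handed in: The index pin is through the shaft with its collar on the bush: tip within 2 mm of its lowest place (less than 17 mm above the fixture's underside), within 5 mm of the bush's axis, upright within 0.08 rad, at rest; the lever at rest; the gauge pin within 15 mm of where it stood (z of index_pin in the frame of fixture below 0.017 m and horizontal distance between index_pin and bush below 0.005 m and angle between index_pin's own z axis and vertical below 0.08 rad and linear speed of index_pin below 0.02 m/s and velocity of joint lever between -0.05 and 0.05 rad/s and distance of gauge_pin from where it was at the start of the episode below 0.015 m); the robot touches nothing.
It fails at once if the pin is forced: squeezed by the shaft or pressed down with over 100 N in all (contact force between index_pin and fixture above 100 N).
It fails at once if the gauge pin is moved over 20 mm (distance of gauge_pin from where it was at the start of the episode above 0.02 m).
It fails at once if the ball stand is moved over 20 mm (distance of ball_stand from where it was at the start of the episode above 0.02 m).
It fails at once if the taper master is moved over 20 mm (distance of taper_master from where it was at the start of the episode above 0.02 m).
It fails at once if the flange is moved over 20 mm (distance of flange from where it was at the start of the episode above 0.02 m).
It also fails if it takes over 72 s, if anything falls off the work surface, if the arm or the gripper's body presses on something with over 40 N, if the wrist force passes 120 N, or if a joint passes its speed limit or range.

ROBOT

A 6-joint arm with a two-finger parallel gripper is mounted at the origin on the work surface. World frame = base frame: x ahead of the robot, y to its left, z up, the work surface at z = 0. Lengths are in m, angles in rad, forces in N, time in s.
With the tool pointing down it reaches from about 0.25 to 0.775 m from the base axis. Payload 4 kg.
Tool frame: the origin (TCP) lies between the finger pads; the fingertips stand 17 mm ahead of it and the grasp point (between the pads) lies 2 mm behind it; z points along the fingers, y is the direction in which the jaws open and shut (so a half turn about z gives the same grasp; the last joint's range is limited). The gripper opens to 94 mm and grips with 3 to 60 N. Pads are 16 mm wide; open, the fingers measure 119 mm over their backs; the gripper's body (75 mm by 177 mm) begins 78 mm behind the grasp point.
Start: joints at [1.141, 0.087, 1.371, -0, 1.684, -0.103], TCP at [0.177, 0.521, 0.223] pointing down, gripper open.
Joint ranges: [-3.1, 3.1], [-0.76, 2.03], [0.27, 2.55], [-1.08, 4.22], [0.17, 2.65], [-2.57, 2.57]. Speed limits (rad/s): [2.79, 2.79, 3.14, 3.14, 3.14, 3.14].

INTERFACE

Orientations are given as a rotation vector (axis times angle).
In Python, from bench import arm gives the robot as it stands.
- The arm moves only by the tool send_rows, never from a script. Its arguments are lists of equal length, an entry for each row: "turn": the turn, a rotation vector about the tool's x, y, z in rad, a list of three; "xyz": the shift along the tool's x, y, z in m, a list of three; "jaw": the finger opening in m, from 0 to 0.094. In form: {"turn": [[ax, ay, az], ...], "xyz": [[x, y, z], ...], "jaw": [jaw, ...]}. A call has 1 to 5 rows; each row shifts and turns the commanded pose from where the row before left it, along the tool's axes as they then stand; what a row does not reach is not made up. A row lasts 1/8 s, in which the tool goes at most 62.5 mm and 10.7 degrees, less where a joint would pass 70% of its speed; a pose out of reach is approached as far as the arm can. A call is refused whole if a number of a shift passes 0.0625 or a number of a turn 0.188, either way. A call with a gripper value outside its range is refused whole. The fingers move at their own pace and stop on an object; "newtons" is the grip in N (left out, the last holds). Time passes only in rows, so rows that do not move let the fingers close. It gives the time, the measured TCP pose, the force and the opening at its end, in the units of the state.
- arm.read_state(): the state, without advancing time (a new reading comes with each control period).
- arm.grab_frame(name): name is "scene" or "side" or "wrist"; returns the picture (420x560x3 uint8, red, green, blue); there is no depth.
- arm.camera_params(name): a dict with "fx", "fy", "cx", "cy" (pixels), "D" ([k1, k2, p1, p2, k3] as OpenCV has them; the pictures are not rectified), "cam_to_world" (4x4, takes a point from camera to world coordinates); the wrist camera has in their place "T_tool_cam" (4x4, takes a point from camera to tool coordinates, whose origin is the TCP and whose axes are the flange's). Camera axes: x right, y up, looking along -z (the intrinsics and any distortion apply to the point x, -y, -z); pixel columns grow to the right and rows downward; lengths in m; the calibration is good to about 2 mm. A picture is of the moment at which its call begins: read the wrist's pose just before it. camera_params takes no time and is no camera call.
- arm.job_done(): hands the job in, once; it reports no verdict.
Trained networks look in the newest picture that a camera, given by its name, has taken for a name from the list of things; names that differ only in an ending like _2 or _b are one class to them, and where a whole thing is asked for, a point or a joint stands for the part that bears it (a point fixed in the world has none). Each returns a list of dicts, best first, with "p" (0 to 1); they miss things now and then, are a little off and sometimes report something else, mostly with a low value. They report only what shows in the picture. A call takes as long as a camera call. They do not tell look-alikes from the thing itself.
- arm.search_frame(camera, target): "point" ([x, y, z] in m, in the coordinates of the camera as it stood for that picture, good to about 4 mm: the middle of the surface that is visible of it).
- arm.silhouettes(camera, target): "pixels" (420x560 bool, what is visible of it).
The state is a dict: "t": time; "qpos": joint angles; "qd": joint speeds; "joint_efforts": joint torques, N m; "tcp_pos": TCP position; "eef_rot": TCP orientation; "ft_force": force on the tool from outside, world axes, zero at the start; "ft_torque": the same for the moment, N m; "opening": finger opening in m.
Only numpy, scipy, OpenCV 4.12 (cv2) and the standard library are available. Lean on these libraries where they do the work, as an engineer would, in place of code of your own. Each camera call takes 0.05 s, during which the arm holds its last target. There are 200 camera calls.

## Working session

There is one attempt and no reset: what is moved stays moved. The work goes in short steps, Python scripts to look and compute and a tool call to move; the robot and the scene stay as the last step left them, time stands still between calls to the robot, and variables do not carry over. Pictures are saved under pics/ and viewed, about 8 in all and at most 12, crops included, and the job is handed in when it is done.

Besides the shell and the picture viewer there is one more tool, called after "Call:" as name(argument=value, ...), one argument or row to a line, values as JSON. send_rows: Moves the arm, as the interface text tells. Its arguments: {"type":"object","properties":{"turn":{"type":"array","items":{"type":"array","items":{"type":"number"}}},"xyz":{"type":"array","items":{"type":"array","items":{"type":"number"}}},"jaw":{"type":"array","items":{"type":"number"}},"newtons":{"type":"number"}},"required":["turn","xyz","jaw"]}

```bash
mkdir -p pics; ls
cat > h.py <<'E'
import numpy as np, cv2
from bench import arm
from scipy.spatial.transform import Rotation as R
def pix(cam,P):
    c=arm.camera_params(cam);T=camT(cam)
    p=(np.linalg.inv(T)@np.append(P,1))[:3]
    K=np.array([[c['fx'],0,c['cx']],[0,c['fy'],c['cy']],[0,0,1.]])
    return cv2.projectPoints(np.array([[p[0],-p[1],-p[2]]]),np.zeros(3),np.zeros(3),K,np.array(c['D'],float))[0].ravel()
def camT(cam):
    c=arm.camera_params(cam)
    if 'cam_to_world' in c: return np.array(c['cam_to_world'])
    s=arm.read_state();T=np.eye(4);T[:3,:3]=R.from_rotvec(s['eef_rot']).as_matrix();T[:3,3]=s['tcp_pos']
    return T@np.array(c['T_tool_cam'])
def ray(cam,uv):
    c=arm.camera_params(cam);K=np.array([[c['fx'],0,c['cx']],[0,c['fy'],c['cy']],[0,0,1.]])
    x,y=cv2.undistortPoints(np.array([[uv]],float),K,np.array(c['D'],float)).ravel()
    T=camT(cam);return T[:3,3],T[:3,:3]@np.array([x,-y,-1.])
def atz(cam,uv,z):
    o,d=ray(cam,uv);return o+d*(z-o[2])/d[2]
def find(cam,t):
    T=camT(cam);return [(round(q['p'],2),(T@np.append(q['point'],1))[:3].round(4)) for q in arm.search_frame(cam,t)]
def save(name,im): cv2.imwrite('pics/'+name,im[:,:,::-1])
E
python3 - <<'E'
from h import *
s=arm.read_state();print({k:np.round(v,4) for k,v in s.items()})
a=arm.grab_frame('scene');b=arm.grab_frame('side')
save('a.png',a);save('b.png',b)
for cam in('scene','side'):
    for t in('index_pin','gauge_pin','rack','fixture','grip_bar','ball_stand','taper_master','flange'):
        for p,P in find(cam,t)[:4]: print(cam,t,p,P,pix(cam,P).round())
E
```

```text
pics
{'t': np.float64(0.0), 'qpos': array([ 1.1409,  0.088 ,  1.3722,  0.    ,  1.6836, -0.1031]), 'qd': array([-0.0013, -0.0002,  0.0006,  0.0006, -0.0011, -0.0018]), 'joint_efforts': array([-9.00000e-04, -3.40183e+01, -3.02426e+01,  7.16000e-02,
        3.29000e-02, -2.00000e-04]), 'tcp_pos': array([0.1763, 0.5204, 0.2213]), 'eef_rot': array([-0.5109, -3.0992,  0.0033]), 'ft_force': array([-0.3718,  0.1364, -0.7353]), 'ft_torque': array([ 0.0259,  0.0031, -0.0234]), 'opening': np.float64(0.094)}
scene index_pin 0.81 [ 0.5735 -0.2492  0.0942] [152. 245.]
scene index_pin 0.55 [ 0.4797 -0.2267  0.1055] [149. 201.]
scene gauge_pin 0.56 [ 0.4905 -0.2992  0.1037] [116. 218.]
scene gauge_pin 0.4 [0.5329 0.0205 0.0198] [267. 202.]
scene gauge_pin 0.23 [ 0.4942 -0.2626  0.0447] [140. 226.]
scene gauge_pin 0.17 [ 0.4776 -0.2284  0.1088] [147. 200.]
scene rack 0.94 [ 0.4943 -0.2646  0.0435] [140. 227.]
scene fixture 0.6 [0.5327 0.0218 0.0173] [268. 203.]
scene grip_bar 0.78 [0.5119 0.0595 0.0777] [279. 176.]
scene grip_bar 0.21 [0.5374 0.0214 0.0188] [268. 204.]
scene ball_stand 0.59 [0.7569 0.1137 0.039 ] [349. 268.]
scene taper_master 0.91 [ 0.7716 -0.0784  0.0752] [268. 302.]
scene flange 0.55 [0.4258 0.3733 0.0152] [380. 122.]
side index_pin 0.94 [ 0.4746 -0.2305  0.1011] [275. 298.]
side index_pin 0.56 [ 0.5658 -0.2587  0.0887] [330. 298.]
side index_pin 0.53 [ 0.467  -0.2878  0.0412] [284. 345.]
side gauge_pin 0.77 [ 0.4782 -0.3042  0.1079] [294. 327.]
side rack 0.6 [ 0.4697 -0.2869  0.0409] [286. 344.]
side rack 0.51 [0.7484 0.1115 0.0416] [327. 183.]
side fixture 0.87 [ 0.5029 -0.0061  0.013 ] [251. 247.]
side grip_bar 0.84 [ 0.4983 -0.016   0.0639] [249. 233.]
side grip_bar 0.73 [ 0.4694 -0.2894  0.0405] [286. 346.]
side ball_stand 0.57 [0.7468 0.1125 0.0405] [326. 183.]
side taper_master 0.55 [ 0.7462 -0.0817  0.0613] [366. 223.]
side flange 0.2 [ 0.5048 -0.0016  0.0116] [251. 246.]
```

Run:
```python
import cv2,numpy as np
a=cv2.imread('pics/a.png');b=cv2.imread('pics/b.png')
cv2.imwrite('pics/c1.png',cv2.resize(a[110:330,90:400],None,fx=2.5,fy=2.5,interpolation=cv2.INTER_CUBIC))
cv2.imwrite('pics/c2.png',cv2.resize(b[150:390,180:440],None,fx=2.5,fy=2.5,interpolation=cv2.INTER_CUBIC))
```

```text
(no output)
```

View pics/c1.png

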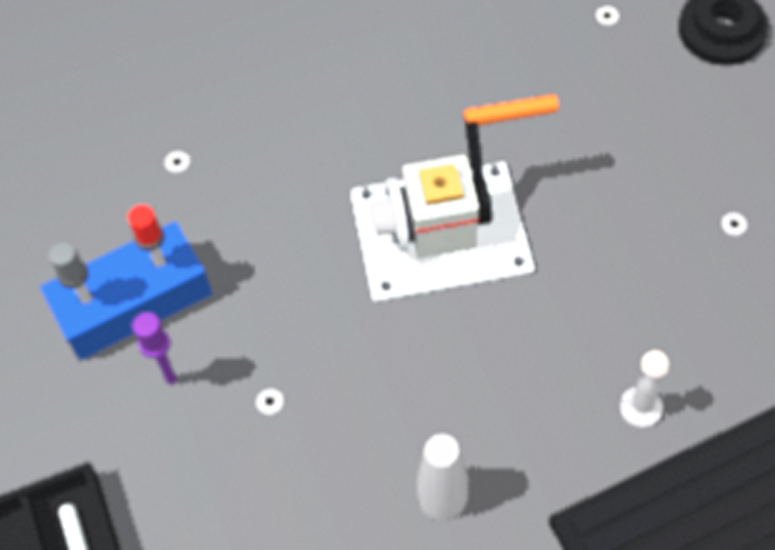

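View pics/c2.png

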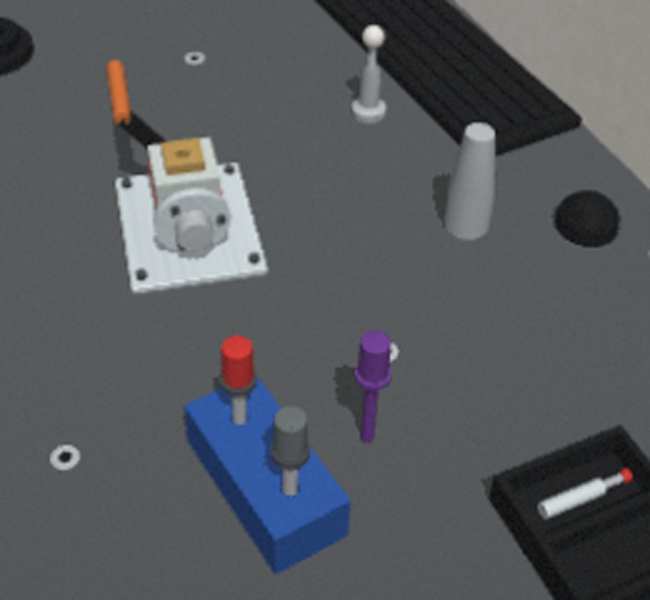

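Lookalikes, by pixel:
- Red-knobbed pin in the rack: scene (148,199), side (275,296). This is my choice.
- Grey gauge pin: scene (117,216), side (296,325).
- Purple decoy: scene (150,245), side (330,298).
- White pen with a red tip in the tray: side (430,340).

The bush hole is at scene (266,183), side (253,212).

Run:
```python
from h import *
a=cv2.imread('pics/a.png')[:,:,::-1];b=cv2.imread('pics/b.png')[:,:,::-1]
print('bush',atz('scene',(266,182.8),.09),atz('side',(253.2,211.6),.09))
print('knobtop',atz('scene',(146.8,195),.123),atz('side',(274.8,288),.123))
def mask(im,lo,hi):
    h=cv2.cvtColor(im.copy(),cv2.COLOR_RGB2HSV);return cv2.inRange(h,lo,hi)
def tri(p,q):
    (o,d),(e,f)=ray('scene',p),ray('side',q)
    s=np.linalg.lstsq(np.c_[d,-f],e-o,rcond=None)[0];A=o+s[0]*d;B=e+s[1]*f
    return (A+B)/2,np.linalg.norm(A-B)
for n,lo,hi in(('red',(0,170,60),(5,255,255)),('orange',(7,170,110),(15,255,255)),('brass',(17,100,80),(25,255,255))):
    c=[]
    for im in(a,b):
        m=mask(im,lo,hi);k,l,st,ce=cv2.connectedComponentsWithStats(m)
        i=1+np.argmax(st[1:,4]);ys,xs=np.nonzero(l==i)
        u=np.c_[xs,ys];cc=u.mean(0);w=np.linalg.svd(u-cc,full_matrices=False)[2][0];t=(u-cc)@w
        c.append((cc,cc+w*t.min(),cc+w*t.max()));print(n,st[i],ce[i].round(1),c[-1][1].round(1),c[-1][2].round(1))
    print(n,'c',tri(c[0][0],c[1][0]))
    if n=='orange':
        for i in(1,2):
            for j in(1,2): print(i,j,tri(c[0][i],c[1][j]))
for u,v in((350,190),(510,163),(534,268),(372,300)): print('plate',atz('scene',(u/2.5+90,v/2.5+110),.008))
for u,v in((117,184),(238,166),(266,268),(134,290)): print('plate side',atz('side',(u/2.5+180,v/2.5+150),.008))
```

```text
bush [0.52392335 0.02201034 0.09      ] [0.52080403 0.01897479 0.09      ]
knobtop [ 0.47444563 -0.22550201  0.123     ] [ 0.47520481 -0.22749702  0.123     ]
red [142 193  12  14 114] [147.5 199.8] [144.8 193.1] [150.2 206.3]
red [269 285  12  20 204] [274.8 294.2] [274.3 284.9] [275.2 304.1]
red c (array([ 0.47501648, -0.22743159,  0.1063469 ]), np.float64(0.0007415716349534932))
orange [276 153  36   6  60] [293.3 155.8] [311.  153.2] [276.2 158.3]
orange [223 175   9  24 125] [227.  186.1] [225.3 174.8] [228.9 197.7]
orange c (array([0.49079967, 0.1023883 , 0.10915068]), np.float64(0.005871675407771353))
1 1 (array([0.4997255 , 0.14164668, 0.11158041]), np.float64(0.008912232433754904))
1 2 (array([0.48807928, 0.14394714, 0.06213093]), np.float64(0.03131227935339813))
2 1 (array([0.493417  , 0.06384532, 0.15216275]), np.float64(0.038478476549113454))
2 2 (array([0.48210935, 0.06447549, 0.1065897 ]), np.float64(0.0027810897103037685))
brass [277 149  35   8 121] [294.4 152.8] [311.2 150.2] [276.9 155.5]
brass [245 205  17  15 192] [252.8 212. ] [261.1 212.3] [244.9 211.8]
brass c (array([0.50755615, 0.08036074, 0.08237032]), np.float64(0.08360462074510212))
plate [ 0.45101984 -0.04027712  0.008     ]
plate [0.48219136 0.11122719 0.008     ]
plate [0.59500158 0.08466939 0.008     ]
plate [ 0.56784462 -0.06355407  0.008     ]
plate side [0.47640382 0.09733946 0.008     ]
plate side [0.59274299 0.0767079  0.008     ]
plate side [ 0.56443065 -0.06203596  0.008     ]
plate side [ 0.44966252 -0.04239355  0.008     ]
```

```bash
cat >> h.py <<'E'
def rel(P,ydir=None,Rt=None):
    """shift and turn (tool axes) to world TCP P with tool down and jaw axis ydir"""
    s=arm.read_state();M=R.from_rotvec(s['eef_rot']).as_matrix()
    d=M.T@(np.array(P)-s['tcp_pos'])
    if ydir is not None:
        y=np.array([*ydir,0.]);y/=np.linalg.norm(y)
        if y@M[:,1]<0: y=-y
        z=np.array([0,0,-1.]);T=np.c_[np.cross(y,z),y,z]
        print('turn',R.from_matrix(M.T@T).as_rotvec().round(4))
    print('shift',d.round(4),'tcp',np.round(s['tcp_pos'],4),'f',np.round(s['ft_force'],1),'op',round(float(s['opening']),4),'t',round(float(s['t']),2))
FX=np.array([.981,-.1925])
E
python3 - <<'E'
from h import *
print(R.from_rotvec(arm.read_state()['eef_rot']).as_matrix().round(3))
rel([.475,-.2274,.25],FX)
print(np.array(arm.camera_params('wrist')['T_tool_cam']).round(3))
print(find('side','gauge_pin')[:2])
E
```

```text
[[-0.947  0.321  0.   ]
 [ 0.321  0.947  0.   ]
 [ 0.     0.    -1.   ]]
turn [ 0.     -0.      1.4377]
shift [-0.5229 -0.6129 -0.0275] tcp [0.1766 0.5209 0.2225] f [ 0.1  0.5 -0.1] op 0.0936 t 0.9
[[ 0.     0.962  0.273  0.079]
 [ 1.    -0.    -0.    -0.001]
 [-0.     0.273 -0.962 -0.163]
 [ 0.     0.     0.     1.   ]]
[(0.77, array([ 0.4782, -0.3042,  0.1079]))]
```

Call:
send_rows(
  turn=[
    [0,0,0.1],
    [0,0,0.1],
    [0,0,0.1],
    [0,0,0.1],
    [0,0,0.1],
  ],
  xyz=[
    [-0.06,0,-0.006],
    [-0.06,0,-0.006],
    [-0.06,0,-0.006],
    [-0.06,0,-0.006],
    [-0.06,0,-0.006],
  ],
  jaw=[0.06,0.06,0.06,0.06,0.06],
  newtons=15,
)

```text
t: 1.58
tcp_pos: [0.4348, 0.3704, 0.2525]
eef_rot: [1.267, 2.875, 0.0]
ft_force: [0.2, 0.2, -1.0]
opening: 0.0602
```

Call:
send_rows(
  turn=[
    [0,0,0.1],
    [0,0,0.1],
    [0,0,0.1],
    [0,0,0.1],
    [0,0,0.1],
  ],
  xyz=[
    [-0.06,0,0],
    [-0.06,0,0],
    [-0.06,0,0],
    [-0.06,0,0],
    [-0.06,0,0],
  ],
  jaw=[0.05,0.05,0.05,0.05,0.05],
)

```text
t: 2.2
tcp_pos: [0.5878, 0.1156, 0.2522]
eef_rot: [-1.939, -2.472, -0.0]
ft_force: [-0.2, -0.0, 0.2]
opening: 0.0501
```

Run:
```python
from h import *
rel([.475,-.2274,.23],FX)
```

```text
turn [ 1.000e-04 -2.000e-04  4.345e-01]
shift [-0.3062 -0.1914  0.0222] tcp [0.5878 0.1156 0.2522] f [-0.2 -0.   0.2] op 0.0501 t 2.2
```

Call:
send_rows(
  turn=[
    [0,0,0],
    [0,0,0],
    [0,0,0],
    [0,0,0],
    [0,0,0.1],
  ],
  xyz=[
    [-0.051,-0.032,0],
    [-0.051,-0.032,0],
    [-0.051,-0.032,0],
    [-0.051,-0.032,0],
    [-0.051,-0.032,0],
  ],
  jaw=[0.05,0.05,0.05,0.05,0.05],
)

```text
t: 2.82
tcp_pos: [0.4925, -0.1704, 0.2526]
eef_rot: [2.059, 2.372, 0.0]
ft_force: [0.0, -0.7, -0.2]
opening: 0.0501
```

Call:
send_rows(
  turn=[
    [0,0,0.1],
    [0,0,0.1],
    [0,0,0.134],
    [0,0,0],
  ],
  xyz=[
    [0,0,0],
    [0,0,0],
    [0,0,0.02],
    [0,0,0],
  ],
  jaw=[0.05,0.05,0.05,0.05],
)

```text
t: 3.32
tcp_pos: [0.4925, -0.1684, 0.2308]
eef_rot: [-2.418, -2.0, 0.002]
ft_force: [-0.8, -0.6, 0.3]
opening: 0.0499
```

Run:
```python
from h import *
w=arm.grab_frame('wrist');save('w1.png',w)
for t in('index_pin','gauge_pin','rack'):
    for p,P in find('wrist',t)[:4]: print(t,p,P,pix('wrist',P).round())
for z in(.123,.09): print(pix('wrist',[.475,-.2274,z]))
rel([.475,-.2274,.23],FX)
```

```text
index_pin 0.72 [ 0.5611 -0.2497  0.1003] [356. 270.]
index_pin 0.59 [ 0.4778 -0.2285  0.1203] [273. 274.]
gauge_pin 0.93 [ 0.4838 -0.2893  0.1006] [289. 314.]
gauge_pin 0.29 [ 0.5118 -0.0239  0.0615] [268.  55.]
rack 0.96 [ 0.4891 -0.2433  0.0519] [285. 257.]
[269.80878457 274.8329521 ]
[270.49641435 260.54598554]
turn [0.0013 0.0002 0.0052]
shift [-0.0611 -0.0074  0.0033] tcp [ 0.4937 -0.1687  0.2333] f [-1.3  0.4 -0.2] op 0.0499 t 3.52
```

View pics/w1.png

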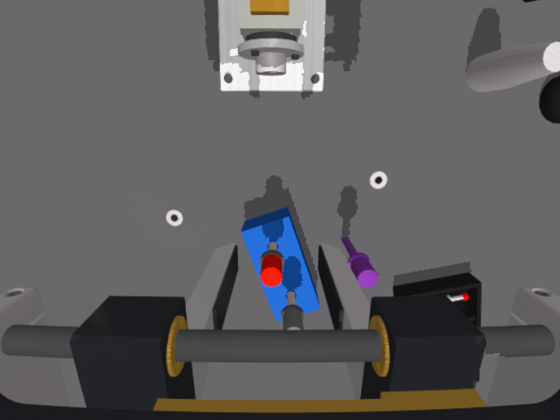

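The wrist view shows the red knob at (271,268), between the fingers. The grey pin is at (292,318), outside the jaw line, and purple is at (362,268). The calibrated point projects to within 2 px of the red knob, so I'll go down on it.

Call:
send_rows(
  turn=[
    [0,0,0],
    [0,0,0.005],
    [0,0,0],
  ],
  xyz=[
    [-0.04,-0.004,0],
    [-0.021,-0.0034,0.05],
    [0,0,0],
  ],
  jaw=[0.05,0.05,0.05],
)

```text
t: 3.9
tcp_pos: [0.472, -0.2266, 0.1786]
eef_rot: [-2.422, -1.987, 0.004]
ft_force: [-0.0, 0.3, 1.2]
opening: 0.0498
```

Run:
```python
from h import *
w=arm.grab_frame('wrist')
h=cv2.cvtColor(w,cv2.COLOR_RGB2HSV);m=cv2.inRange(h,(0,170,60),(5,255,255));k,l,st,ce=cv2.connectedComponentsWithStats(m)
i=1+np.argmax(st[1:,4]);print(st[i],ce[i])
for z in(.123,.1065,.09): print(pix('wrist',[.475,-.2274,z]))
rel([.475,-.2274,.11],FX)
```

```text
[269 211  26  37 810] [281.46666667 229.32592593]
[279.68084451 233.93011895]
[279.61105136 227.03742426]
[279.54947047 220.96447211]
turn [-0.0033 -0.002  -0.0017]
shift [-0.0006  0.0016  0.0715] tcp [ 0.4738 -0.2267  0.1815] f [-0.2  0.9  0. ] op 0.0501 t 3.95
```

Call:
send_rows(
  turn=[
    [0,0,0],
    [0,0,0],
    [0,0,0],
  ],
  xyz=[
    [0,0.0025,0.04],
    [0,0,0.031],
    [0,0,0],
  ],
  jaw=[0.05,0.05,0.05],
)

```text
t: 4.32
tcp_pos: [0.4772, -0.2264, 0.1114]
eef_rot: [-2.424, -1.995, 0.0]
ft_force: [-0.1, -0.1, 0.9]
opening: 0.0499
```

Run:
```python
from h import *
w=arm.grab_frame('wrist');save('w2.png',w)
z=[arm.read_state()['tcp_pos'] for _ in range(3)];print(z)
h=cv2.cvtColor(w,cv2.COLOR_RGB2HSV);m=cv2.inRange(h,(0,170,60),(5,255,255));k,l,st,ce=cv2.connectedComponentsWithStats(m)
i=1+np.argmax(st[1:,4]);print(st[i],ce[i])
for z in(.123,.1065,.09): print(pix('wrist',[.475,-.2274,z]))
rel([.475,-.2274,.11],FX)
```

```text
[array([ 0.4781525, -0.2271836,  0.1132391]), array([ 0.4781525, -0.2271836,  0.1132391]), array([ 0.4781525, -0.2271836,  0.1132391])]
[ 254  241   38   55 1689] [273.02072232 268.9455299 ]
[272.06271618 276.64323871]
[272.47850458 263.64473436]
[272.82988695 252.6766551 ]
turn [0.0017 0.0001 0.0002]
shift [-0.0008 -0.0031  0.0032] tcp [ 0.4782 -0.2272  0.1132] f [ 0.3 -0.   0.2] op 0.0499 t 4.38
```

View pics/w2.png

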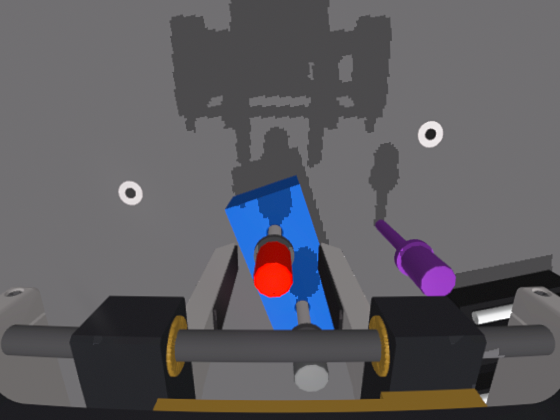

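The knob centre is at (273,269) and the finger midline at about u=280, so the tool is about 3 mm off along the jaws. I'll correct that and then close.

Call:
send_rows(
  turn=[
    [0,0,0],
    [0,0,0],
    [0,0,0],
    [0,0,0],
    [0,0,0],
  ],
  xyz=[
    [0,-0.003,0.0015],
    [0,0,0],
    [0,0,0],
    [0,0,0],
    [0,0,0],
  ],
  jaw=[0.04,0.025,0.018,0.018,0.018],
  newtons=20,
)

```text
t: 5.0
tcp_pos: [0.4745, -0.2274, 0.1109]
eef_rot: [2.426, 1.994, 0.001]
ft_force: [-0.7, 0.5, 4.1]
opening: 0.0212
```

Call:
send_rows(
  turn=[
    [0,0,0],
    [0,0,0],
    [0,0,0],
    [0,0,0],
    [0,0,0],
  ],
  xyz=[
    [0,0,0],
    [0,0,-0.02],
    [0,0,-0.03],
    [0,0,-0.03],
    [0,0,0],
  ],
  jaw=[0.018,0.018,0.018,0.018,0.018],
)

```text
t: 5.62
tcp_pos: [0.4751, -0.2277, 0.1918]
eef_rot: [2.424, 1.992, 0.002]
ft_force: [0.0, -0.5, -0.7]
opening: 0.0218
```

```bash
cat >> h.py <<'E'
def axis_red():
    import itertools
    a=arm.grab_frame('scene');sa=arm.read_state();b=arm.grab_frame('side')
    c=[]
    for im in(a,b):
        h=cv2.cvtColor(im,cv2.COLOR_RGB2HSV);m=cv2.inRange(h,(0,170,60),(5,255,255));k,l,st,ce=cv2.connectedComponentsWithStats(m)
        i=1+np.argmax(st[1:,4]);c.append((ce[i],st[i]))
    (o,d),(e,f)=ray('scene',c[0][0]),ray('side',c[1][0])
    s=np.linalg.lstsq(np.c_[d,-f],e-o,rcond=None)[0];A=o+s[0]*d;B=e+s[1]*f
    return (A+B)/2,np.linalg.norm(A-B),c
E
python3 - <<'E'
from h import *
P,e,c=axis_red();print(P,e,c)
s=[]
for _ in range(5): arm.grab_frame('wrist');s.append(arm.read_state()['tcp_pos'])
print(np.mean(s,0),np.std(s,0));rel([.522,.0202,.2],FX)
save('w3.png',arm.grab_frame('wrist'))
E
```

```text
[ 0.61672411 -0.27328445  0.11124015] 0.3135752699593793 [(array([125.5, 344.9]), array([123, 344,   6,   3,  10], dtype=int32)), (array([273.50826446, 262.37190083]), array([267, 252,  14,  22, 242], dtype=int32))]
[ 0.47327914 -0.2265666   0.18781417] [1.14165271e-04 6.56963292e-05 2.65484244e-04]
turn [-0.0028 -0.0011 -0.0012]
shift [ 0.2516 -0.0003 -0.0114] tcp [ 0.4735 -0.2267  0.1883] f [ 1.  -0.7 -0.4] op 0.0217 t 5.97
```

View pics/w3.png

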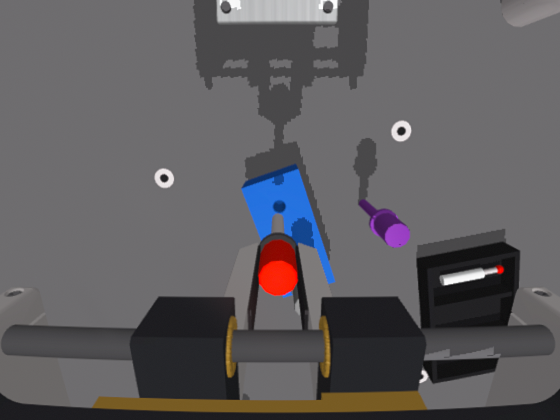

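The pin is held: the red knob is at (278,268) between the pads, and the rack hole at (279,206) is empty.

Call:
send_rows(
  turn=[
    [0,0,0],
    [0,0,0],
    [0,0,0],
    [0,0,0],
    [0,0,0],
  ],
  xyz=[
    [0.03,0,-0.022],
    [0.06,0,0],
    [0.06,0,0],
    [0.06,0,0],
    [0.04,0,0],
  ],
  jaw=[0.018,0.018,0.018,0.018,0.018],
)

```text
t: 6.65
tcp_pos: [0.5225, 0.0207, 0.2116]
eef_rot: [-2.425, -1.997, -0.0]
ft_force: [0.6, 0.1, -1.0]
opening: 0.0214
```

Call:
send_rows(
  turn=[
    [0,0,0],
    [0,0,0],
  ],
  xyz=[
    [0,0,0],
    [0,0,0],
  ],
  jaw=[0.018,0.018],
)

```text
t: 6.9
tcp_pos: [0.5224, 0.0178, 0.2116]
eef_rot: [2.427, 1.995, -0.001]
ft_force: [0.2, -0.1, -0.3]
opening: 0.0216
```

Run:
```python
from h import *
a=arm.grab_frame('scene');b=arm.grab_frame('side');w=arm.grab_frame('wrist')
rel([.522,.0202,.2],FX)
A=cv2.resize(a[110:210,220:320],(400,400),interpolation=cv2.INTER_CUBIC);B=cv2.resize(b[150:250,205:305],(400,400),interpolation=cv2.INTER_CUBIC)
save('ab.png',np.hstack([A,B]));save('w4.png',w)
for z in(.09,.11):print(pix('scene',[.522,.0202,z]),pix('side',[.522,.0202,z]),pix('wrist',[.522,.0202,z]))
```

```text
turn [-0.0002  0.0003 -0.0032]
shift [ 0.0031 -0.001   0.0119] tcp [0.5224 0.017  0.2119] f [-0.3  0.3 -0.4] op 0.0214 t 7.05
[264.89683564 182.38717878] [253.53289253 211.13340826] [276.52907142 207.53166601]
[264.80178072 177.41266725] [253.01588453 203.92476226] [276.45708245 213.34045734]
```

View pics/ab.png

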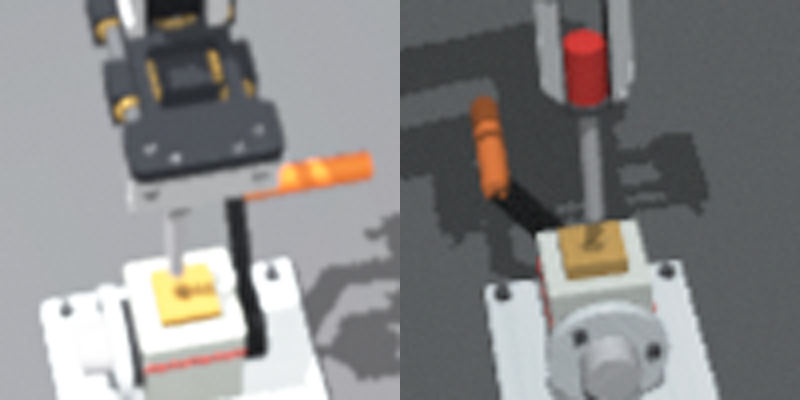

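View pics/w4.png

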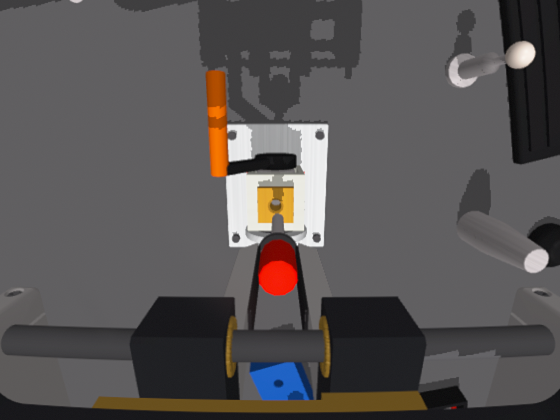

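All three views put the tip about 3–5 mm short along +tool x. I'll measure that on a close crop.

Run:
```python
from h import *
w=cv2.imread('pics/w4.png')
cv2.imwrite('pics/w4c.png',cv2.resize(w[175:245,240:315],(750,700)[::1],interpolation=cv2.INTER_CUBIC)[:600])
c=arm.camera_params('wrist');T=np.array(c['T_tool_cam']);K=np.array([[c['fx'],0,c['cx']],[0,c['fy'],c['cy']],[0,0,1.]])
def pt(p):
    q=(np.linalg.inv(T)@np.append(p,1))[:3];return cv2.projectPoints(np.array([[q[0],-q[1],-q[2]]]),np.zeros(3),np.zeros(3),K,np.array(c['D'],float))[0].ravel()
for p in([0,0,.099],[.004,0,.099],[-.004,0,.099],[0,0,.096],[0,0,.121],[.004,0,.121],[0.004,0.002,.121],[0,0,-.014],[.004,0,-.014],[-.011,0,-.014]): print(p,pt(p).round(1))
h=cv2.cvtColor(w,cv2.COLOR_BGR2HSV);m=cv2.inRange(h,(0,170,60),(5,255,255));k,l,st,ce=cv2.connectedComponentsWithStats(m)
i=1+np.argmax(st[1:,4]);print(st[i],ce[i])
```

```text
[0, 0, 0.099] [277.6 217.7]
[0.004, 0, 0.099] [277.6 213.3]
[-0.004, 0, 0.099] [277.6 222. ]
[0, 0, 0.096] [277.6 218.7]
[0, 0, 0.121] [277.6 211. ]
[0.004, 0, 0.121] [277.6 206.9]
[0.004, 0.002, 0.121] [279.7 206.9]
[0, 0, -0.014] [277.7 279. ]
[0.004, 0, -0.014] [277.7 272.1]
[-0.011, 0, -0.014] [277.6 297.3]
[ 258  240   40   56 1819] [277.45574491 267.7795492 ]
```

View pics/w4c.png

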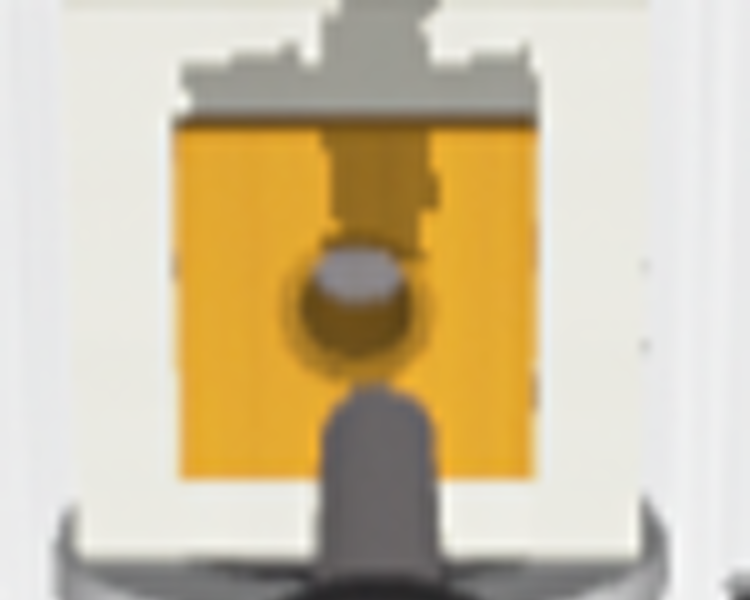

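In the crop, the hole is at wrist (275.2,205) and the nose tip centre at (277.2,216.6). With the height difference this means moving about +4.6 mm in tool x and −1.8 mm in tool y.

Call:
send_rows(
  turn=[
    [0,0,0],
    [0,0,0],
    [0,0,0],
    [0,0,0],
  ],
  xyz=[
    [0.0046,-0.0018,0],
    [0,0,0.012],
    [0,0,0],
    [0,0,0],
  ],
  jaw=[0.018,0.018,0.018,0.018],
)

```text
t: 7.55
tcp_pos: [0.5215, 0.023, 0.1996]
eef_rot: [-2.427, -1.994, 0.001]
ft_force: [0.2, 0.2, -0.9]
opening: 0.022
```

Run:
```python
from h import *
w=arm.grab_frame('wrist');save('w5.png',w)
rel([.522,.0202,.2],FX)
cv2.imwrite('pics/w5c.png',cv2.resize(w[180:245,240:315,::-1],(690,598),interpolation=cv2.INTER_CUBIC))
```

```text
turn [-0.0001 -0.0001 -0.0012]
shift [-0.0027  0.0009 -0.0001] tcp [0.5217 0.023  0.1999] f [-0.4 -0.3 -0.5] op 0.0216 t 7.6
```

View pics/w5c.png

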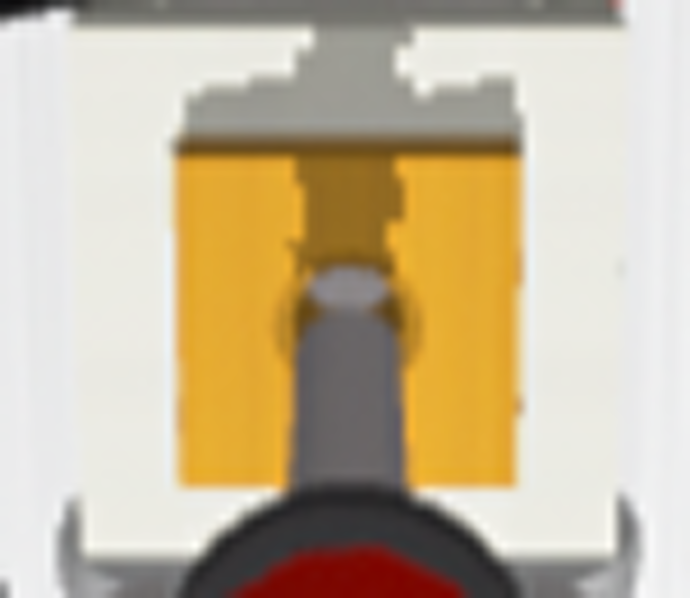

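The pin is now centred over the hole: both are at crop x≈348, and the tip is within about 1 mm in the other direction. I'll lower it in steps and watch the force.

Call:
send_rows(
  turn=[
    [0,0,0],
    [0,0,0],
    [0,0,0],
    [0,0,0],
  ],
  xyz=[
    [0,0,0.005],
    [0,0,0.005],
    [0,0,0.005],
    [0,0,0],
  ],
  jaw=[0.018,0.018,0.018,0.018],
)

```text
t: 8.1
tcp_pos: [0.5213, 0.0231, 0.1842]
eef_rot: [-2.426, -1.994, 0.001]
ft_force: [0.1, 0.1, -0.1]
opening: 0.0217
```

Call:
send_rows(
  turn=[
    [0,0,0],
    [0,0,0],
    [0,0,0],
    [0,0,0],
    [0,0,0],
  ],
  xyz=[
    [0,0,0.005],
    [0,0,0.005],
    [0,0,0.005],
    [0,0,0.002],
    [0,0,0],
  ],
  jaw=[0.018,0.018,0.018,0.018,0.018],
)

```text
t: 8.72
tcp_pos: [0.5216, 0.0231, 0.1677]
eef_rot: [-2.427, -1.994, 0.0]
ft_force: [-1.0, 0.6, -0.6]
opening: 0.0215
```

Call:
send_rows(
  turn=[
    [0,0,0],
    [0,0,0],
    [0,0,0],
    [0,0,0],
  ],
  xyz=[
    [0,0,0.0015],
    [0,0,0],
    [0,0,0],
    [0,0,0],
  ],
  jaw=[0.018,0.03,0.045,0.05],
)

```text
t: 9.22
tcp_pos: [0.5218, 0.0231, 0.1667]
eef_rot: [2.427, 1.995, 0.001]
ft_force: [-0.4, 0.3, -0.2]
opening: 0.0466
```

Call:
send_rows(
  turn=[
    [0,0,0],
    [0,0,0],
    [0,0,0],
  ],
  xyz=[
    [0,0,-0.03],
    [0,0,-0.04],
    [0,0,0],
  ],
  jaw=[0.05,0.05,0.05],
)

```text
t: 9.6
tcp_pos: [0.5236, 0.0229, 0.2407]
eef_rot: [2.423, 1.991, 0.01]
ft_force: [0.3, 0.5, 0.4]
opening: 0.0503
```

```bash
cat >> h.py <<'E'
def red(cam):
    im=arm.grab_frame(cam);h=cv2.cvtColor(im,cv2.COLOR_RGB2HSV);m=cv2.inRange(h,(0,170,60),(5,255,255));k,l,st,ce=cv2.connectedComponentsWithStats(m)
    i=1+np.argmax(st[1:,4]);return im,ce[i].round(1),st[i]
def orange(cam):
    im=arm.grab_frame(cam);h=cv2.cvtColor(im,cv2.COLOR_RGB2HSV);m=cv2.inRange(h,(7,170,60),(16,255,255));k,l,st,ce=cv2.connectedComponentsWithStats(m)
    i=1+np.argmax(st[1:,4]);return im,ce[i].round(1),st[i],l==i
E
python3 - <<'E'
from h import *
im,c,s=red('side');print(c,s)
for z in(.059,.065,.069): print(z,pix('side',[.5215,.0215,z+.113]),pix('side',[.5215,.0215,z+.0965]))
im,c,s,m=orange('wrist');print(c,s);save('w6.png',im)
bush=np.array([.5215,.0215]);fy=np.array([.1925,.981])
for th in(0,.1,.2):
    q=bush+fy*.085+FX*.08*np.sin(th-.75);P=np.array([*q,.045+.08*np.cos(th-.75)]);print(th,P,pix('wrist',P))
    for k in(-.04,.03): print('  end',pix('wrist',P+np.array([*fy*k,0])))
rel(P,FX)
E
```

```text
[249.  183.8] [244 176  11  17 149]
0.059 [250.89747811 180.02927107] [251.36186043 186.50567484]
0.065 [250.72634453 177.6380151 ] [251.1940448 184.1673597]
0.069 [250.61157615 176.03296183] [251.08150247 182.59789187]
[223.6 129.5] [ 214   83   21   96 1573]
0 [0.48436749 0.11538224 0.10353511] [217.9542546  119.73097095]
  end [219.97911907 163.49354253]
  end [216.44617473  85.1005196 ]
0.1 [0.49036747 0.11420487 0.1086867 ] [223.68012476 119.59187604]
  end [225.54863613 164.12960626]
  end [222.28821603  84.31269643]
0.2 [0.49684201 0.11293438 0.11320196] [230.27205049 119.45994118]
  end [231.94471271 164.70222759]
  end [229.02566386  83.58981308]
turn [ 0.0004 -0.0001 -0.0012]
shift [ 0.0834 -0.0418  0.1231] tcp [0.5217 0.023  0.2363] f [ 0.7  0.2 -0.1] op 0.0501 t 9.7
```

View pics/w6.png

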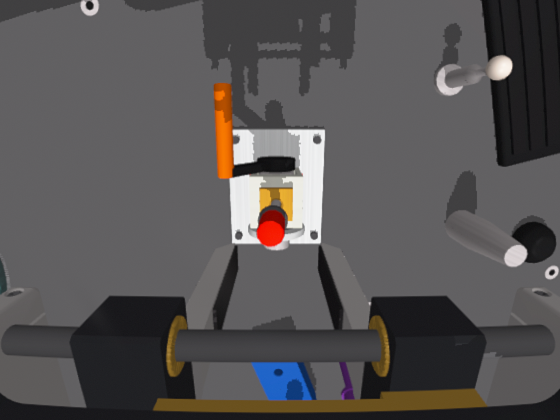

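The pin stands in the bush, with the side-view knob row at 183.8 matching a riding tip at z=0.065. The lever bar is at about 0.1 rad, wrist (223,130). Next is the bar.

Call:
send_rows(
  turn=[
    [0,0,0],
    [0,0,0],
    [0,0,0],
    [0,0,0],
  ],
  xyz=[
    [0.045,-0.025,0],
    [0.038,-0.0234,0.02],
    [0,0,0.05],
    [0,0,0],
  ],
  jaw=[0.05,0.05,0.05,0.05],
)

```text
t: 10.2
tcp_pos: [0.4857, 0.1138, 0.1599]
eef_rot: [-2.42, -1.991, 0.019]
ft_force: [0.3, 0.6, -0.5]
opening: 0.0498
```

Run:
```python
from h import *
im,c,s,m=orange('wrist');print(c,s)
ys,xs=np.nonzero(m)
for v in range(ys.min(),ys.max(),8): print(v,xs[ys==v].min(),xs[ys==v].max(),end='; ')
print()
bc=arm.camera_params('wrist');T=np.array(bc['T_tool_cam']);K=np.array([[bc['fx'],0,bc['cx']],[0,bc['fy'],bc['cy']],[0,0,1.]])
def pt(p):
    q=(np.linalg.inv(T)@np.append(p,1))[:3];return cv2.projectPoints(np.array([[q[0],-q[1],-q[2]]]),np.zeros(3),np.zeros(3),K,np.array(bc['D'],float))[0].ravel()
for p in([0,0,.0576],[0,.002,.0576],[.03,0,.0576],[-.04,0,.0576],[.03,0,.05],[-.04,0,.05]): print(p,pt(p).round(1))
rel([.4904,.1142,.1087],FX)
```

```text
[286.4 245.6] [ 276  192   23  111 2203]
192 282 290; 200 276 297; 208 276 297; 216 276 296; 224 277 296; 232 277 296; 240 277 296; 248 277 296; 256 277 296; 264 277 295; 272 277 296; 280 277 296; 288 277 296; 296 277 294; 
[0, 0, 0.0576] [277.6 233.6]
[0, 0.002, 0.0576] [280.3 233.6]
[0.03, 0, 0.0576] [277.6 194.4]
[-0.04, 0, 0.0576] [277.6 281.5]
[0.03, 0, 0.05] [277.6 196.7]
[-0.04, 0, 0.05] [277.6 286.3]
turn [-0.0069  0.0023 -0.001 ]
shift [0.0011 0.0025 0.0547] tcp [0.4881 0.1136 0.1634] f [ 0.4 -0.5  0.1] op 0.05 t 10.25
```

Call:
send_rows(
  turn=[
    [0,0,0],
    [0,0,0],
    [0,0,0],
    [0,0,0],
  ],
  xyz=[
    [0,0.0065,0.02],
    [0,0,0.03],
    [0,0,0],
    [0,0,0],
  ],
  jaw=[0.05,0.05,0.05,0.05],
)

```text
t: 10.75
tcp_pos: [0.4981, 0.1124, 0.1187]
eef_rot: [2.427, 1.993, 0.005]
ft_force: [-0.3, 0.0, -0.1]
opening: 0.0498
```

Run:
```python
from h import *
im,c,s,m=orange('wrist');print(c,s)
ys,xs=np.nonzero(m)
for v in range(ys.min(),ys.max(),16): print(v,xs[ys==v].min(),xs[ys==v].max(),end='; ')
bush=np.array([.5215,.0215]);st=arm.read_state();print('fixture x,y of tcp',(st['tcp_pos'][:2]-bush)@FX,(st['tcp_pos'][:2]-bush)@[.1925,.981]);rel([.4904,.1142,.1087],FX)
```

```text
[266.  268.5] [ 252  209   28  121 3058]
209 262 272; 225 253 278; 241 253 278; 257 253 278; 273 254 278; 289 254 278; 305 255 279; 321 255 279; fixture x,y of tcp -0.040405376442460186 0.08479136884904112
turn [ 0.0038 -0.0013 -0.0018]
shift [ 0.0001 -0.008   0.0102] tcp [0.4982 0.1125 0.1189] f [ 1.1 -0.4  0.6] op 0.0499 t 10.8
```

Call:
send_rows(
  turn=[
    [0,0,0],
    [0,0,0],
    [0,0,0],
    [0,0,0],
  ],
  xyz=[
    [0,-0.007,0.006],
    [0,0,0],
    [0,0,0],
    [0,0,0],
  ],
  jaw=[0.05,0.05,0.05,0.05],
)

```text
t: 11.3
tcp_pos: [0.4899, 0.114, 0.1106]
eef_rot: [2.427, 1.995, 0.001]
ft_force: [-0.4, -0.8, 1.2]
opening: 0.0501
```

Run:
```python
from h import *
im,c,s,m=orange('wrist');print(c,s)
ys,xs=np.nonzero(m)
for v in range(ys.min(),ys.max(),24): print(v,xs[ys==v].min(),xs[ys==v].max(),end='; ')
rel([.4904,.1142,.1087],FX)
```

```text
[280.2 270.4] [ 266  213   29  117 3055]
213 274 288; 237 267 293; 261 268 293; 285 268 292; 309 268 293; turn [ 0.0003 -0.0002 -0.0012]
shift [0.0003 0.0005 0.0019] tcp [0.4899 0.114  0.1106] f [0.5 0.  0.8] op 0.0499 t 11.35
```

The bar is centred between the fingers, so I'll close gently.

Call:
send_rows(
  turn=[
    [0,0,0],
    [0,0,0],
    [0,0,0],
    [0,0,0],
    [0,0,0],
  ],
  xyz=[
    [0,0.0013,0.001],
    [0,0,0],
    [0,0,0],
    [0,0,0],
    [0,0,0],
  ],
  jaw=[0.03,0.018,0.014,0.012,0.012],
  newtons=12,
)

```text
t: 11.98
tcp_pos: [0.4912, 0.1137, 0.1094]
eef_rot: [2.427, 1.995, 0.0]
ft_force: [1.0, 1.0, -0.5]
opening: 0.0153
```

```bash
cat >> h.py <<'E'
bush=np.array([.5215,.0215])
def lev():
    im,c,s=red('side');st=arm.read_state();d=(st['tcp_pos'][:2]-bush)
    x=d@FX;F=np.array(st['ft_force']);print('knob',c,s[:4],'x %.4f y %.4f z %.4f'%(x,d@[.1925,.981],st['tcp_pos'][2]),'th %.3f'%(.75+np.arcsin(x/.08)),'Ffx %.1f Fz %.1f'%(F[:2]@FX,F[2]),'op',round(float(st['opening']),4),'t',round(float(st['t']),2))
E
python3 - <<'E'
from h import *
lev()
E
```

```text
knob [249.1 183.9] [244 176  11  17] x -0.0475 y 0.0846 z 0.1094 th 0.114 Ffx 1.9 Fz -2.0 op 0.0153 t 12.03
```

Call:
send_rows(
  turn=[
    [0,0,0],
    [0,0,0],
    [0,0,0],
    [0,0,0],
    [0,0,0],
  ],
  xyz=[
    [0,0.0033,-0.0024],
    [0,0.0033,-0.0021],
    [0,0.0033,-0.0018],
    [0,0.0033,-0.0016],
    [0,0.0033,-0.0014],
  ],
  jaw=[0.012,0.012,0.012,0.012,0.012],
)

```text
t: 12.65
tcp_pos: [0.5068, 0.1106, 0.12]
eef_rot: [-2.426, -1.994, 0.001]
ft_force: [-7.3, 0.8, 5.2]
opening: 0.0154
```

Run:
```python
from h import *
lev();lev()
```

```text
knob [248.6 183.8] [244 176  10  17] x -0.0309 y 0.0846 z 0.1203 th 0.353 Ffx -3.9 Fz 3.1 op 0.0153 t 12.7
knob [248.6 183.8] [244 176  10  17] x -0.0309 y 0.0846 z 0.1203 th 0.353 Ffx -5.4 Fz 4.3 op 0.0154 t 12.75
```

Call:
send_rows(
  turn=[
    [0,0,0],
    [0,0,0],
    [0,0,0],
    [0,0,0],
    [0,0,0],
  ],
  xyz=[
    [0,0.0012,-0.0005],
    [0,0.0012,-0.0005],
    [0,0.0012,-0.0004],
    [0,0.0012,-0.0004],
    [0,0,0],
  ],
  jaw=[0.012,0.012,0.012,0.012,0.012],
)

```text
t: 13.38
tcp_pos: [0.5121, 0.1096, 0.1224]
eef_rot: [2.427, 1.994, 0.001]
ft_force: [-4.9, -0.0, 5.6]
opening: 0.0154
```

Run:
```python
from h import *
lev()
```

```text
knob [248.7 183.9] [244 176  10  17] x -0.0262 y 0.0846 z 0.1224 th 0.417 Ffx -5.2 Fz 5.1 op 0.0155 t 13.43
```

Call:
send_rows(
  turn=[
    [0,0,0],
    [0,0,0],
    [0,0,0],
    [0,0,0],
    [0,0,0],
  ],
  xyz=[
    [0,0.0012,-0.0004],
    [0,0.0012,-0.0004],
    [0,0.0012,-0.0003],
    [0,0.0012,-0.0003],
    [0,0,0],
  ],
  jaw=[0.012,0.012,0.012,0.012,0.012],
)

```text
t: 14.05
tcp_pos: [0.5172, 0.1086, 0.1236]
eef_rot: [2.426, 1.994, 0.002]
ft_force: [-4.8, 0.7, 5.2]
opening: 0.0158
```

Run:
```python
from h import *
lev()
```

```text
knob [248.6 183.9] [243 176  11  17] x -0.0209 y 0.0846 z 0.1236 th 0.485 Ffx -4.8 Fz 4.6 op 0.0153 t 14.1
```

Call:
send_rows(
  turn=[
    [0,0,0],
    [0,0,0],
    [0,0,0],
    [0,0,0],
    [0,0,0],
  ],
  xyz=[
    [0,0.0012,-0.0003],
    [0,0.0012,-0.0003],
    [0,0.0012,-0.0002],
    [0,0.0012,-0.0002],
    [0,0,0],
  ],
  jaw=[0.012,0.012,0.012,0.012,0.012],
)

```text
t: 14.72
tcp_pos: [0.5221, 0.1076, 0.1243]
eef_rot: [2.426, 1.994, 0.002]
ft_force: [-3.6, -0.3, 6.0]
opening: 0.0153
```

Run:
```python
from h import *
lev()
```

```text
knob [248.5 183.9] [243 176  11  17] x -0.0160 y 0.0846 z 0.1243 th 0.548 Ffx -4.2 Fz 5.2 op 0.0155 t 14.78
```

Call:
send_rows(
  turn=[
    [0,0,0],
    [0,0,0],
    [0,0,0],
    [0,0,0],
    [0,0,0],
  ],
  xyz=[
    [0,0.0012,-0.0002],
    [0,0.0012,-0.0002],
    [0,0.0012,-0.0002],
    [0,0.0012,-0.0001],
    [0,0,0],
  ],
  jaw=[0.012,0.012,0.012,0.012,0.012],
)

```text
t: 15.4
tcp_pos: [0.5268, 0.1067, 0.1246]
eef_rot: [2.426, 1.994, 0.002]
ft_force: [-3.8, -0.1, 4.7]
opening: 0.0155
```

Run:
```python
from h import *
lev()
```

```text
knob [248.4 183.9] [243 176  11  17] x -0.0112 y 0.0846 z 0.1246 th 0.609 Ffx -3.2 Fz 5.4 op 0.0153 t 15.45
```

Call:
send_rows(
  turn=[
    [0,0,0],
    [0,0,0],
    [0,0,0],
    [0,0,0],
    [0,0,0],
  ],
  xyz=[
    [0,0.0012,-0.0001],
    [0,0.0012,-0.0001],
    [0,0.0012,-0.0001],
    [0,0.0012,0],
    [0,0,0],
  ],
  jaw=[0.012,0.012,0.012,0.012,0.012],
)

```text
t: 16.08
tcp_pos: [0.5315, 0.1058, 0.1246]
eef_rot: [2.426, 1.994, 0.002]
ft_force: [-3.2, -0.1, 5.0]
opening: 0.0155
```

Run:
```python
from h import *
lev()
```

```text
knob [248.4 184.1] [243 176  11  17] x -0.0064 y 0.0846 z 0.1247 th 0.670 Ffx -2.9 Fz 4.8 op 0.0154 t 16.12
```

Call:
send_rows(
  turn=[
    [0,0,0],
    [0,0,0],
    [0,0,0],
    [0,0,0],
    [0,0,0],
  ],
  xyz=[
    [0,0.0012,0],
    [0,0.0012,0],
    [0,0.0012,0],
    [0,0.0012,0],
    [0,0,0],
  ],
  jaw=[0.012,0.012,0.012,0.012,0.012],
)

```text
t: 16.75
tcp_pos: [0.5361, 0.1048, 0.1244]
eef_rot: [2.426, 1.994, 0.002]
ft_force: [-2.6, -0.1, 5.4]
opening: 0.0156
```

Run:
```python
from h import *
lev()
```

```text
knob [248.6 184.3] [244 176  10  18] x -0.0017 y 0.0846 z 0.1244 th 0.729 Ffx -2.4 Fz 5.2 op 0.015 t 16.8
```

The knob is starting to sink, with the row going from 183.9 to 184.3. I'll take smaller steps.

Call:
send_rows(
  turn=[
    [0,0,0],
    [0,0,0],
    [0,0,0],
    [0,0,0],
  ],
  xyz=[
    [0,0.001,0],
    [0,0.001,0],
    [0,0.001,0],
    [0,0,0],
  ],
  jaw=[0.012,0.012,0.012,0.012],
)

```text
t: 17.3
tcp_pos: [0.5388, 0.1044, 0.1241]
eef_rot: [2.427, 1.994, 0.001]
ft_force: [-2.0, 0.3, 5.3]
opening: 0.0156
```

Run:
```python
from h import *
lev()
```

```text
knob [248.7 184.4] [244 176  10  18] x 0.0010 y 0.0846 z 0.1242 th 0.762 Ffx -2.1 Fz 4.4 op 0.0156 t 17.35
```

Call:
send_rows(
  turn=[
    [0,0,0],
    [0,0,0],
    [0,0,0],
    [0,0,0],
  ],
  xyz=[
    [0,0.001,0],
    [0,0.001,0],
    [0,0.001,0.0001],
    [0,0,0],
  ],
  jaw=[0.012,0.012,0.012,0.012],
)

```text
t: 17.85
tcp_pos: [0.5415, 0.1038, 0.1238]
eef_rot: [-2.427, -1.995, -0.0]
ft_force: [-2.7, -0.1, 3.9]
opening: 0.0156
```

Run:
```python
from h import *
lev()
```

```text
knob [251.8 185.8] [247 177  10  18] x 0.0038 y 0.0845 z 0.1238 th 0.797 Ffx -2.5 Fz 3.9 op 0.0155 t 17.9
```

The pin dropped, with the row at 185.8. I'll feel for the far end of the play.

Call:
send_rows(
  turn=[
    [0,0,0],
    [0,0,0],
    [0,0,0],
    [0,0,0],
  ],
  xyz=[
    [0,0.001,0.0001],
    [0,0.001,0.0001],
    [0,0.001,0.0001],
    [0,0,0],
  ],
  jaw=[0.012,0.012,0.012,0.012],
)

```text
t: 18.4
tcp_pos: [0.5444, 0.1032, 0.1233]
eef_rot: [-2.427, -1.995, 0.0]
ft_force: [-3.4, 0.9, 2.7]
opening: 0.0157
```

Run:
```python
from h import *
lev()
```

```text
knob [250.4 186.1] [246 178  10  17] x 0.0067 y 0.0845 z 0.1233 th 0.834 Ffx -1.8 Fz 3.1 op 0.0153 t 18.45
```

Call:
send_rows(
  turn=[
    [0,0,0],
    [0,0,0],
    [0,0,0],
    [0,0,0],
  ],
  xyz=[
    [0,0.001,0.0001],
    [0,0.001,0.0001],
    [0,0.001,0.0001],
    [0,0,0],
  ],
  jaw=[0.012,0.012,0.012,0.012],
)

```text
t: 18.95
tcp_pos: [0.5472, 0.1026, 0.123]
eef_rot: [-2.427, -1.994, 0.0]
ft_force: [-2.6, 0.7, 2.7]
opening: 0.0157
```

Run:
```python
from h import *
lev()
```

```text
knob [250.4 186.2] [246 178  10  17] x 0.0097 y 0.0845 z 0.1231 th 0.871 Ffx -3.2 Fz 2.0 op 0.0157 t 19.0
```

Call:
send_rows(
  turn=[
    [0,0,0],
    [0,0,0],
    [0,0,0],
  ],
  xyz=[
    [0,0.001,0.0001],
    [0,0.001,0.0001],
    [0,0,0],
  ],
  jaw=[0.012,0.012,0.012],
)

```text
t: 19.38
tcp_pos: [0.5493, 0.1022, 0.123]
eef_rot: [-2.427, -1.995, -0.0]
ft_force: [-3.2, 0.6, 1.7]
opening: 0.0157
```

Run:
```python
from h import *
lev()
```

```text
knob [251. 186.] [246 178  11  17] x 0.0117 y 0.0845 z 0.1230 th 0.897 Ffx -3.0 Fz 1.4 op 0.0152 t 19.43
```

Call:
send_rows(
  turn=[
    [0,0,0],
    [0,0,0],
    [0,0,0],
  ],
  xyz=[
    [0,0.0007,0.0001],
    [0,0.0007,0.0001],
    [0,0,0],
  ],
  jaw=[0.012,0.012,0.012],
)

```text
t: 19.8
tcp_pos: [0.5507, 0.1019, 0.1229]
eef_rot: [2.427, 1.994, 0.0]
ft_force: [-2.4, 0.6, 2.0]
opening: 0.0156
```

Run:
```python
from h import *
lev()
```

```text
knob [250.9 186. ] [246 177  10  18] x 0.0132 y 0.0845 z 0.1229 th 0.916 Ffx -2.6 Fz 1.2 op 0.0152 t 19.85
```

Call:
send_rows(
  turn=[
    [0,0,0],
    [0,0,0],
    [0,0,0],
  ],
  xyz=[
    [0,0.0008,0.0001],
    [0,0.0008,0.0001],
    [0,0,0],
  ],
  jaw=[0.012,0.012,0.012],
)

```text
t: 20.23
tcp_pos: [0.5524, 0.1016, 0.1228]
eef_rot: [2.427, 1.994, 0.001]
ft_force: [-3.1, 1.6, 1.8]
opening: 0.0153
```

Run:
```python
from h import *
lev()
```

```text
knob [250.9 185.9] [246 177  10  18] x 0.0148 y 0.0845 z 0.1228 th 0.936 Ffx -3.1 Fz 2.3 op 0.0153 t 20.27
```

Call:
send_rows(
  turn=[
    [0,0,0],
    [0,0,0],
    [0,0,0],
  ],
  xyz=[
    [0,0.0006,0.0001],
    [0,0.0006,0.0001],
    [0,0,0],
  ],
  jaw=[0.012,0.012,0.012],
)

```text
t: 20.65
tcp_pos: [0.5535, 0.1014, 0.1226]
eef_rot: [2.427, 1.994, 0.001]
ft_force: [-3.0, 0.2, 1.5]
opening: 0.0155
```

Run:
```python
from h import *
lev()
```

```text
knob [250.5 185.6] [245 177  11  18] x 0.0160 y 0.0845 z 0.1226 th 0.952 Ffx -2.1 Fz 2.7 op 0.0154 t 20.7
```

Call:
send_rows(
  turn=[
    [0,0,0],
    [0,0,0],
    [0,0,0],
  ],
  xyz=[
    [0,0.0004,0.0001],
    [0,0.0004,0.0001],
    [0,0,0],
  ],
  jaw=[0.012,0.012,0.012],
)

```text
t: 21.08
tcp_pos: [0.5543, 0.1012, 0.1224]
eef_rot: [2.427, 1.994, 0.0]
ft_force: [-3.4, -0.1, 2.5]
opening: 0.0154
```

Run:
```python
from h import *
lev()
```

```text
knob [249.7 185.8] [245 178  10  17] x 0.0168 y 0.0845 z 0.1224 th 0.961 Ffx -2.3 Fz 2.3 op 0.0153 t 21.12
```

Call:
send_rows(
  turn=[
    [0,0,0],
    [0,0,0],
    [0,0,0],
  ],
  xyz=[
    [0,0.0004,0.0001],
    [0,0.0004,0.0001],
    [0,0,0],
  ],
  jaw=[0.012,0.012,0.012],
)

```text
t: 21.5
tcp_pos: [0.555, 0.1011, 0.1221]
eef_rot: [2.427, 1.995, 0.0]
ft_force: [-1.2, 0.5, 3.2]
opening: 0.0158
```

Run:
```python
from h import *
lev()
```

```text
knob [249.4 185.9] [244 178  11  17] x 0.0175 y 0.0845 z 0.1221 th 0.971 Ffx -1.7 Fz 3.1 op 0.0155 t 21.55
```

The knob is leaning as the hole wall meets the pin, with u going from 251 to 249.4. I'll take a couple more tiny steps until I feel the stop.

Call:
send_rows(
  turn=[
    [0,0,0],
    [0,0,0],
    [0,0,0],
  ],
  xyz=[
    [0,0.0004,0.0001],
    [0,0.0004,0.0001],
    [0,0,0],
  ],
  jaw=[0.012,0.012,0.012],
)

```text
t: 21.92
tcp_pos: [0.5557, 0.1009, 0.1219]
eef_rot: [-2.427, -1.995, -0.0]
ft_force: [-2.7, 0.8, 3.4]
opening: 0.0152
```

Run:
```python
from h import *
lev()
```

```text
knob [249.3 185.9] [244 178  11  17] x 0.0183 y 0.0845 z 0.1219 th 0.981 Ffx -1.5 Fz 3.0 op 0.0154 t 21.98
```

Call:
send_rows(
  turn=[
    [0,0,0],
    [0,0,0],
    [0,0,0],
  ],
  xyz=[
    [0,0.0003,0.0001],
    [0,0.0003,0.0001],
    [0,0,0],
  ],
  jaw=[0.012,0.012,0.012],
)

```text
t: 22.35
tcp_pos: [0.5563, 0.1008, 0.1217]
eef_rot: [2.427, 1.995, 0.0]
ft_force: [-2.5, 0.6, 2.6]
opening: 0.0157
```

Run:
```python
from h import *
lev()
```

```text
knob [249.3 185.9] [244 178  11  17] x 0.0189 y 0.0845 z 0.1216 th 0.988 Ffx -3.3 Fz 3.5 op 0.0155 t 22.4
```

Call:
send_rows(
  turn=[
    [0,0,0],
    [0,0,0],
  ],
  xyz=[
    [0,0.0006,0.0001],
    [0,0,0],
  ],
  jaw=[0.012,0.012],
)

```text
t: 22.65
tcp_pos: [0.5568, 0.1007, 0.1215]
eef_rot: [-2.427, -1.995, 0.0]
ft_force: [-3.0, 0.2, 3.2]
opening: 0.0157
```

Run:
```python
from h import *
lev()
```

```text
knob [249.2 186. ] [244 178  11  17] x 0.0194 y 0.0845 z 0.1215 th 0.995 Ffx -3.7 Fz 1.5 op 0.0153 t 22.7
```

Call:
send_rows(
  turn=[
    [0,0,0],
    [0,0,0],
  ],
  xyz=[
    [0,0.0004,0.0001],
    [0,0,0],
  ],
  jaw=[0.012,0.012],
)

```text
t: 22.95
tcp_pos: [0.5572, 0.1006, 0.1213]
eef_rot: [-2.427, -1.995, 0.0]
ft_force: [-4.3, 0.1, 3.0]
opening: 0.0155
```

Run:
```python
from h import *
lev()
```

```text
knob [249.1 185.9] [244 178  11  17] x 0.0198 y 0.0845 z 0.1214 th 1.000 Ffx -3.1 Fz 1.4 op 0.0156 t 23.0
```

Call:
send_rows(
  turn=[
    [0,0,0],
    [0,0,0],
  ],
  xyz=[
    [0,0.0005,0.0001],
    [0,0,0],
  ],
  jaw=[0.012,0.012],
)

```text
t: 23.25
tcp_pos: [0.5576, 0.1006, 0.1212]
eef_rot: [-2.427, -1.994, 0.0]
ft_force: [-3.3, 0.3, 2.8]
opening: 0.0156
```

Run:
```python
from h import *
lev();lev()
```

```text
knob [249.1 185.9] [244 178  11  17] x 0.0202 y 0.0845 z 0.1213 th 1.006 Ffx -3.7 Fz 2.3 op 0.0152 t 23.3
knob [249.1 185.8] [244 178  11  17] x 0.0202 y 0.0845 z 0.1212 th 1.005 Ffx -3.1 Fz 2.8 op 0.0155 t 23.35
```

Call:
send_rows(
  turn=[
    [0,0,0],
    [0,0,0],
  ],
  xyz=[
    [0,0.0006,0.0001],
    [0,0,0],
  ],
  jaw=[0.012,0.012],
)

```text
t: 23.6
tcp_pos: [0.5582, 0.1004, 0.1212]
eef_rot: [-2.427, -1.994, 0.0]
ft_force: [-3.5, -0.2, 2.6]
opening: 0.0155
```

Run:
```python
from h import *
lev();lev()
```

```text
knob [249. 186.] [244 178  11  17] x 0.0208 y 0.0845 z 0.1212 th 1.014 Ffx -3.2 Fz 2.7 op 0.0158 t 23.65
knob [248.9 186. ] [244 178  11  17] x 0.0209 y 0.0845 z 0.1212 th 1.014 Ffx -3.8 Fz 1.4 op 0.0157 t 23.7
```

Call:
send_rows(
  turn=[
    [0,0,0],
    [0,0,0],
  ],
  xyz=[
    [0,0.0007,0.0002],
    [0,0,0],
  ],
  jaw=[0.012,0.012],
)

```text
t: 23.95
tcp_pos: [0.559, 0.1003, 0.121]
eef_rot: [-2.427, -1.995, 0.0]
ft_force: [-4.7, -0.3, 2.6]
opening: 0.0156
```

Run:
```python
from h import *
lev();lev()
```

```text
knob [248.8 186. ] [244 178  11  17] x 0.0216 y 0.0845 z 0.1210 th 1.023 Ffx -5.0 Fz 2.4 op 0.0156 t 24.0
knob [248.8 186. ] [244 178  11  17] x 0.0216 y 0.0845 z 0.1210 th 1.023 Ffx -4.0 Fz 2.6 op 0.0155 t 24.05
```

The force rose to about 4.5 N at θ≈1.02, so that is the far stop. I'll go back towards the near end, where the drop happened at about 0.78–0.80.

Call:
send_rows(
  turn=[
    [0,0,0],
    [0,0,0],
    [0,0,0],
    [0,0,0],
    [0,0,0],
  ],
  xyz=[
    [0,-0.003,-0.0007],
    [0,-0.003,-0.0006],
    [0,-0.003,-0.0005],
    [0,-0.003,-0.0004],
    [0,-0.002,-0.0002],
  ],
  jaw=[0.012,0.012,0.012,0.012,0.012],
)

```text
t: 24.68
tcp_pos: [0.5462, 0.1028, 0.1246]
eef_rot: [2.426, 1.993, 0.004]
ft_force: [4.0, -1.2, 2.1]
opening: 0.0156
```

Run:
```python
from h import *
lev();lev()
```

```text
knob [252.6 186.1] [248 178  10  17] x 0.0083 y 0.0845 z 0.1247 th 0.854 Ffx 3.6 Fz 2.4 op 0.0155 t 24.73
knob [252.5 186.1] [248 178  10  17] x 0.0083 y 0.0845 z 0.1246 th 0.854 Ffx 2.7 Fz 2.9 op 0.0157 t 24.77
```

Call:
send_rows(
  turn=[
    [0,0,0],
    [0,0,0],
  ],
  xyz=[
    [0,-0.001,-0.0001],
    [0,0,0],
  ],
  jaw=[0.012,0.012],
)

```text
t: 25.02
tcp_pos: [0.5451, 0.1031, 0.1247]
eef_rot: [2.426, 1.994, 0.003]
ft_force: [4.1, -2.1, 5.0]
opening: 0.0152
```

Run:
```python
from h import *
lev();lev()
```

```text
knob [252.6 185.9] [248 177  10  18] x 0.0074 y 0.0846 z 0.1247 th 0.843 Ffx 3.2 Fz 4.8 op 0.0153 t 25.07
knob [252.6 185.8] [248 177  10  18] x 0.0074 y 0.0846 z 0.1247 th 0.843 Ffx 3.3 Fz 5.8 op 0.0153 t 25.12
```

Call:
send_rows(
  turn=[
    [0,0,0],
    [0,0,0],
  ],
  xyz=[
    [0,-0.001,0.0002],
    [0,0,0],
  ],
  jaw=[0.012,0.012],
)

```text
t: 25.38
tcp_pos: [0.5442, 0.1033, 0.1247]
eef_rot: [2.426, 1.994, 0.003]
ft_force: [3.5, -2.2, 6.3]
opening: 0.0156
```

Run:
```python
from h import *
lev();lev()
```

```text
knob [252.5 185.8] [248 177  10  18] x 0.0065 y 0.0846 z 0.1247 th 0.831 Ffx 3.5 Fz 6.2 op 0.0155 t 25.43
knob [252.5 185.8] [248 177  10  18] x 0.0065 y 0.0846 z 0.1247 th 0.831 Ffx 2.5 Fz 7.3 op 0.0155 t 25.48
```

Call:
send_rows(
  turn=[
    [0,0,0],
    [0,0,0],
  ],
  xyz=[
    [0,-0.0008,0.0002],
    [0,0,0],
  ],
  jaw=[0.012,0.012],
)

```text
t: 25.72
tcp_pos: [0.5434, 0.1035, 0.1247]
eef_rot: [2.426, 1.994, 0.003]
ft_force: [3.2, -2.3, 6.3]
opening: 0.0158
```

Run:
```python
from h import *
lev();lev()
```

```text
knob [252.7 185.8] [248 177  10  18] x 0.0057 y 0.0846 z 0.1247 th 0.822 Ffx 3.3 Fz 6.1 op 0.0158 t 25.77
knob [252.6 185.9] [248 177  10  18] x 0.0057 y 0.0846 z 0.1247 th 0.822 Ffx 4.7 Fz 6.2 op 0.0155 t 25.82
```

Call:
send_rows(
  turn=[
    [0,0,0],
    [0,0,0],
  ],
  xyz=[
    [0,-0.0008,-0.0004],
    [0,0,0],
  ],
  jaw=[0.012,0.012],
)

```text
t: 26.08
tcp_pos: [0.5424, 0.1037, 0.1247]
eef_rot: [2.426, 1.994, 0.002]
ft_force: [3.4, -2.2, 5.0]
opening: 0.0156
```

Run:
```python
from h import *
lev();lev()
```

```text
knob [252.6 185.9] [248 177  10  18] x 0.0047 y 0.0846 z 0.1247 th 0.809 Ffx 3.8 Fz 5.4 op 0.0156 t 26.12
knob [252.7 185.7] [248 177  10  18] x 0.0047 y 0.0846 z 0.1247 th 0.808 Ffx 3.2 Fz 6.9 op 0.0155 t 26.18
```

Call:
send_rows(
  turn=[
    [0,0,0],
    [0,0,0],
  ],
  xyz=[
    [0,-0.0007,-0.0002],
    [0,0,0],
  ],
  jaw=[0.012,0.012],
)

```text
t: 26.42
tcp_pos: [0.5416, 0.1038, 0.1247]
eef_rot: [2.426, 1.994, 0.002]
ft_force: [3.1, -1.2, 5.5]
opening: 0.0154
```

Run:
```python
from h import *
lev();lev()
```

```text
knob [252.5 185.8] [248 177  10  18] x 0.0039 y 0.0846 z 0.1247 th 0.798 Ffx 3.6 Fz 5.2 op 0.0157 t 26.48
knob [252.6 185.7] [248 177  10  18] x 0.0038 y 0.0846 z 0.1247 th 0.798 Ffx 3.0 Fz 5.6 op 0.0154 t 26.52
```

Call:
send_rows(
  turn=[
    [0,0,0],
    [0,0,0],
  ],
  xyz=[
    [0,-0.0008,0],
    [0,0,0],
  ],
  jaw=[0.012,0.012],
)

```text
t: 26.78
tcp_pos: [0.5407, 0.104, 0.1246]
eef_rot: [2.426, 1.994, 0.002]
ft_force: [4.2, -1.9, 5.8]
opening: 0.0154
```

Run:
```python
from h import *
lev();lev()
```

```text
knob [252.4 185.8] [248 177  10  18] x 0.0030 y 0.0846 z 0.1246 th 0.788 Ffx 3.5 Fz 5.6 op 0.0157 t 26.82
knob [252.5 185.8] [248 177  10  18] x 0.0030 y 0.0846 z 0.1246 th 0.787 Ffx 3.3 Fz 6.9 op 0.0158 t 26.88
```

Call:
send_rows(
  turn=[
    [0,0,0],
    [0,0,0],
  ],
  xyz=[
    [0,-0.0006,0],
    [0,0,0],
  ],
  jaw=[0.012,0.012],
)

```text
t: 27.12
tcp_pos: [0.5401, 0.1041, 0.1245]
eef_rot: [2.427, 1.994, 0.002]
ft_force: [2.9, -2.7, 6.0]
opening: 0.0157
```

Run:
```python
from h import *
lev();lev()
```

```text
knob [252.5 185.7] [248 178  10  17] x 0.0023 y 0.0846 z 0.1245 th 0.779 Ffx 4.3 Fz 5.5 op 0.0156 t 27.18
knob [252.5 185.9] [248 178  10  17] x 0.0023 y 0.0846 z 0.1245 th 0.779 Ffx 3.4 Fz 6.3 op 0.0155 t 27.23
```

Call:
send_rows(
  turn=[
    [0,0,0],
    [0,0,0],
  ],
  xyz=[
    [0,-0.0006,0],
    [0,0,0],
  ],
  jaw=[0.012,0.012],
)

```text
t: 27.48
tcp_pos: [0.5395, 0.1042, 0.1245]
eef_rot: [2.427, 1.994, 0.001]
ft_force: [3.5, -2.2, 5.9]
opening: 0.0155
```

Run:
```python
from h import *
lev();lev()
```

```text
knob [252.5 185.9] [248 177  10  18] x 0.0017 y 0.0846 z 0.1245 th 0.772 Ffx 4.3 Fz 6.0 op 0.0153 t 27.52
knob [252.5 185.8] [248 177  10  18] x 0.0017 y 0.0846 z 0.1245 th 0.772 Ffx 2.3 Fz 5.4 op 0.0153 t 27.57
```

Call:
send_rows(
  turn=[
    [0,0,0],
    [0,0,0],
  ],
  xyz=[
    [0,-0.0005,0],
    [0,0,0],
  ],
  jaw=[0.012,0.012],
)

```text
t: 27.82
tcp_pos: [0.539, 0.1043, 0.1245]
eef_rot: [2.426, 1.994, 0.002]
ft_force: [2.2, -1.7, 6.4]
opening: 0.0155
```

Run:
```python
from h import *
lev();lev()
```

```text
knob [252.5 185.9] [248 177  10  18] x 0.0013 y 0.0846 z 0.1245 th 0.766 Ffx 4.0 Fz 5.8 op 0.0159 t 27.88
knob [252.5 185.8] [248 177  10  18] x 0.0013 y 0.0846 z 0.1245 th 0.766 Ffx 3.5 Fz 5.9 op 0.0157 t 27.93
```

Call:
send_rows(
  turn=[
    [0,0,0],
    [0,0,0],
  ],
  xyz=[
    [0,-0.0007,0],
    [0,0,0],
  ],
  jaw=[0.012,0.012],
)

```text
t: 28.18
tcp_pos: [0.5383, 0.1045, 0.1244]
eef_rot: [2.427, 1.994, 0.002]
ft_force: [3.6, -2.4, 5.5]
opening: 0.0152
```

Run:
```python
from h import *
lev();lev()
```

```text
knob [252.7 185.9] [248 178  10  17] x 0.0005 y 0.0846 z 0.1244 th 0.756 Ffx 3.5 Fz 5.3 op 0.0153 t 28.23
knob [252.6 185.8] [248 178  10  17] x 0.0005 y 0.0846 z 0.1244 th 0.757 Ffx 3.2 Fz 5.3 op 0.0153 t 28.27
```

Call:
send_rows(
  turn=[
    [0,0,0],
    [0,0,0],
  ],
  xyz=[
    [0,-0.0006,0],
    [0,0,0],
  ],
  jaw=[0.012,0.012],
)

```text
t: 28.52
tcp_pos: [0.5378, 0.1046, 0.1244]
eef_rot: [2.427, 1.994, 0.002]
ft_force: [3.4, -1.3, 5.7]
opening: 0.0157
```

Run:
```python
from h import *
lev();lev()
```

```text
knob [252.8 185.7] [248 178  10  17] x -0.0000 y 0.0846 z 0.1244 th 0.750 Ffx 3.9 Fz 5.7 op 0.0157 t 28.57
knob [252.8 185.8] [248 178  10  17] x -0.0000 y 0.0846 z 0.1244 th 0.750 Ffx 3.4 Fz 4.6 op 0.016 t 28.62
```

Call:
send_rows(
  turn=[
    [0,0,0],
    [0,0,0],
  ],
  xyz=[
    [0,-0.0007,0],
    [0,0,0],
  ],
  jaw=[0.012,0.012],
)

```text
t: 28.88
tcp_pos: [0.5372, 0.1047, 0.1244]
eef_rot: [2.426, 1.994, 0.002]
ft_force: [3.8, -1.8, 5.2]
opening: 0.0156
```

Run:
```python
from h import *
lev();lev()
```

```text
knob [252.8 185.9] [248 178  10  17] x -0.0006 y 0.0846 z 0.1243 th 0.742 Ffx 4.1 Fz 5.9 op 0.0156 t 28.93
knob [252.8 185.9] [248 178  10  17] x -0.0007 y 0.0846 z 0.1243 th 0.741 Ffx 4.0 Fz 4.7 op 0.0159 t 28.98
```

Both ends have been felt: about 0.74 and 1.02, where the force rose to 4 N and the knob leans mirror each other. The middle is about 0.88, at x≈0.0105. I'll ease the lever there and release.

Call:
send_rows(
  turn=[
    [0,0,0],
    [0,0,0],
    [0,0,0],
    [0,0,0],
    [0,0,0],
  ],
  xyz=[
    [0,0.003,0.0001],
    [0,0.003,0.0002],
    [0,0.003,0.0002],
    [0,0.0022,0.0002],
    [0,0,0],
  ],
  jaw=[0.012,0.012,0.012,0.012,0.012],
)

```text
t: 29.6
tcp_pos: [0.5457, 0.103, 0.1231]
eef_rot: [-2.424, -1.992, 0.005]
ft_force: [-1.0, -0.9, 7.8]
opening: 0.0156
```

Run:
```python
from h import *
lev();lev()
```

```text
knob [249.8 186.3] [245 178  10  18] x 0.0080 y 0.0847 z 0.1231 th 0.850 Ffx -1.4 Fz 7.4 op 0.0158 t 29.65
knob [249.9 186.2] [245 178  11  18] x 0.0080 y 0.0847 z 0.1231 th 0.850 Ffx -0.7 Fz 7.0 op 0.0153 t 29.7
```

Call:
send_rows(
  turn=[
    [0,0,0],
    [0,0,0],
    [0,0,0],
  ],
  xyz=[
    [0,0.0025,-0.001],
    [0,0,0],
    [0,0,0],
  ],
  jaw=[0.012,0.012,0.012],
)

```text
t: 30.08
tcp_pos: [0.5484, 0.1025, 0.1228]
eef_rot: [-2.424, -1.993, 0.005]
ft_force: [-3.4, -0.2, 1.6]
opening: 0.0157
```

Run:
```python
from h import *
lev();lev()
```

```text
knob [249.3 186.2] [244 178  11  18] x 0.0110 y 0.0846 z 0.1228 th 0.888 Ffx -3.6 Fz 1.6 op 0.0157 t 30.12
knob [249.3 186.2] [244 178  11  18] x 0.0112 y 0.0846 z 0.1228 th 0.890 Ffx -2.8 Fz 0.5 op 0.015 t 30.18
```

Call:
send_rows(
  turn=[
    [0,0,0],
    [0,0,0],
    [0,0,0],
    [0,0,0],
  ],
  xyz=[
    [0,0,0],
    [0,0,0],
    [0,0,0],
    [0,0,-0.03],
  ],
  jaw=[0.03,0.045,0.045,0.045],
)

```text
t: 30.68
tcp_pos: [0.5485, 0.1018, 0.1514]
eef_rot: [-2.425, -1.992, 0.008]
ft_force: [0.7, -0.6, -0.2]
opening: 0.0448
```

Call:
send_rows(
  turn=[
    [0,0,0],
    [0,0,0],
    [0,0,0],
    [0,0,0],
    [0,0,0],
  ],
  xyz=[
    [0,0,-0.04],
    [0,0,-0.04],
    [0,0,0],
    [0,0,0],
    [0,0,0],
  ],
  jaw=[0.03,0.015,0,0,0],
)

```text
t: 31.3
tcp_pos: [0.5493, 0.1019, 0.2318]
eef_rot: [-2.425, -1.993, 0.005]
ft_force: [-0.6, 1.3, -0.1]
opening: 0.0009
```

Run:
```python
from h import *
lev()
b=np.array([.5215,.0215])
rel([*b,.2],FX)
im,c,s,m=orange('wrist');print('orange',c,s)
for th in(.85,.89,.93):
    q=b+np.array([.1925,.981])*.085+FX*.08*np.sin(th-.75);print(th,pix('wrist',[*q,.045+.08*np.cos(th-.75)]))
```

```text
knob [249.3 186. ] [244 178  11  18] x 0.0118 y 0.0843 z 0.2319 th 0.898 Ffx 0.1 Fz -0.1 op 0.001 t 31.35
turn [-0.0035  0.001  -0.0013]
shift [-0.0843 -0.0116  0.0321] tcp [0.5493 0.1019 0.2319] f [ 0.1 -0.1 -0.1] op 0.001 t 31.35
orange [277.3 213.7] [ 269  180   18   91 1136]
0.85 [273.57235567 214.1635823 ]
0.89 [277.09293363 214.04524847]
0.93 [280.5839547  213.88847697]
```

The lever is free and stays at 0.89, and the pin is still settled. I'll press on the knob with closed fingers.

Call:
send_rows(
  turn=[
    [0,0,0],
    [0,0,0],
    [-0.0035,0.001,0],
    [0,0,0],
    [0,0,0],
  ],
  xyz=[
    [-0.043,-0.006,0],
    [-0.04,-0.0058,0],
    [0,0,0.015],
    [0,0,0.015],
    [0,0,0],
  ],
  jaw=[0,0,0,0,0],
)

```text
t: 32.02
tcp_pos: [0.5214, 0.0239, 0.2012]
eef_rot: [-2.425, -1.995, 0.001]
ft_force: [-0.3, 0.2, 0.2]
opening: 0.0002
```

Call:
send_rows(
  turn=[
    [0,0,0],
    [0,0,0],
  ],
  xyz=[
    [0,0,0],
    [0,0,0],
  ],
  jaw=[0,0],
)

```text
t: 32.28
tcp_pos: [0.5229, 0.0234, 0.2046]
eef_rot: [2.424, 1.994, 0.006]
ft_force: [-0.2, -0.2, 1.2]
opening: 0.0001
```

Run:
```python
from h import *
lev();rel([.5216,.023,.189],FX)
A=arm.grab_frame('wrist');B=arm.grab_frame('side')
save('p1.png',np.hstack([cv2.resize(A[160:320,200:360],(400,400)),cv2.resize(B[140:240,200:300],(400,400),interpolation=cv2.INTER_CUBIC)]))
```

```text
knob [249.3 186.2] [244 178  11  18] x 0.0010 y 0.0021 z 0.2046 th 0.763 Ffx -0.3 Fz 0.6 op 0.0003 t 32.33
turn [ 0.0046 -0.0013 -0.0005]
shift [-0.0006 -0.0013  0.0156] tcp [0.5229 0.0233 0.2046] f [-0.4 -0.7  0.6] op 0.0003 t 32.33
```

View pics/p1.png

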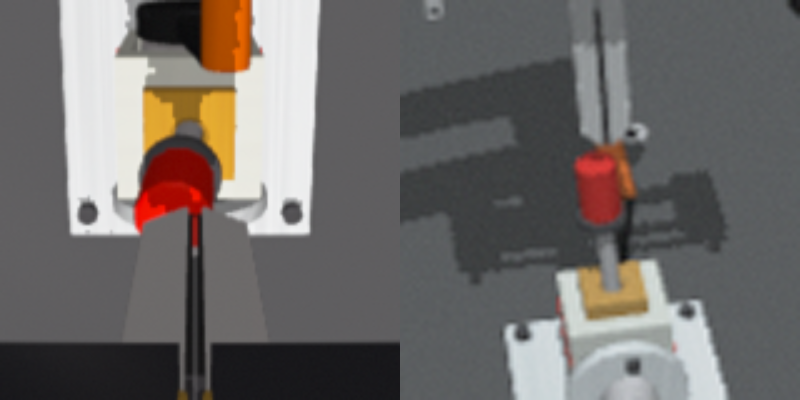

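The side view shows the knob under the fingertips but leaning about 3 mm to fixture −x. I'll shift onto its centre and press gently.

Call:
send_rows(
  turn=[
    [0.004,-0.001,0],
    [0,0,0],
    [0,0,0],
    [0,0,0],
  ],
  xyz=[
    [0,-0.0035,0.006],
    [0,0,0.005],
    [0,0,0],
    [0,0,0],
  ],
  jaw=[0,0,0,0],
)

```text
t: 32.92
tcp_pos: [0.5191, 0.0235, 0.193]
eef_rot: [-2.427, -1.994, 0.001]
ft_force: [1.1, -0.1, 0.1]
opening: 0.0004
```

Call:
send_rows(
  turn=[
    [0,0,0],
    [0,0,0],
    [0,0,0],
    [0,0,0],
  ],
  xyz=[
    [0,0,0.002],
    [0,0,0.002],
    [0,0,0],
    [0,0,0],
  ],
  jaw=[0,0,0,0],
)

```text
t: 33.42
tcp_pos: [0.5191, 0.0236, 0.189]
eef_rot: [-2.427, -1.994, 0.0]
ft_force: [-0.0, -0.4, 0.3]
opening: 0.0007
```

Run:
```python
from h import *
lev();rel([.5216,.023,.189],FX)
```

```text
knob [249.4 188.3] [244 182  11  14] x -0.0028 y 0.0016 z 0.1891 th 0.715 Ffx -0.4 Fz -0.4 op 0.0002 t 33.48
turn [-0.0005 -0.0001 -0.0012]
shift [-0.0001  0.0026  0.0001] tcp [0.5191 0.0236 0.1891] f [-0.5 -0.3 -0.4] op 0.0002 t 33.48
```

Call:
send_rows(
  turn=[
    [0,0,0],
    [0,0,0],
    [0,0,0],
  ],
  xyz=[
    [0,0,0.001],
    [0,0,0.001],
    [0,0,0.001],
  ],
  jaw=[0,0,0],
)

```text
t: 33.85
tcp_pos: [0.5199, 0.0235, 0.1876]
eef_rot: [2.426, 1.994, 0.003]
ft_force: [0.7, -0.6, 4.2]
opening: 0.0004
```

Call:
send_rows(
  turn=[
    [0,0,0],
    [0,0,0],
    [0,0,0],
  ],
  xyz=[
    [0,0,0.001],
    [0,0,0.001],
    [0,0,0],
  ],
  jaw=[0,0,0],
)

```text
t: 34.22
tcp_pos: [0.5198, 0.0235, 0.1854]
eef_rot: [2.426, 1.994, 0.003]
ft_force: [-0.5, 0.6, 4.8]
opening: 0.0004
```

Run:
```python
from h import *
lev();lev()
```

```text
knob [249.7 189.7] [245 183  10  14] x -0.0021 y 0.0017 z 0.1854 th 0.724 Ffx 0.4 Fz 5.2 op 0.0005 t 34.27
knob [249.7 189.7] [245 183  10  14] x -0.0021 y 0.0016 z 0.1853 th 0.724 Ffx 0.0 Fz 4.7 op 0.0003 t 34.33
```

The pin is moving down against about 5 N, which matches the plug. I'll continue.

Call:
send_rows(
  turn=[
    [0,0,0],
    [0,0,0],
    [0,0,0],
    [0,0,0],
    [0,0,0],
  ],
  xyz=[
    [0,0,0.001],
    [0,0,0.001],
    [0,0,0.002],
    [0,0,0.002],
    [0,0,0.002],
  ],
  jaw=[0,0,0,0,0],
)

```text
t: 34.95
tcp_pos: [0.5202, 0.0234, 0.1776]
eef_rot: [2.425, 1.993, 0.004]
ft_force: [0.9, -0.3, 6.2]
opening: 0.0007
```

Run:
```python
from h import *
lev()
```

```text
knob [250.2 192.7] [245 186  11  14] x -0.0017 y 0.0016 z 0.1773 th 0.729 Ffx 0.8 Fz 5.1 op 0.0005 t 35.0
```

Call:
send_rows(
  turn=[
    [0,0,0],
    [0,0,0],
    [0,0,0],
    [0,0,0],
    [0,0,0],
  ],
  xyz=[
    [0,0,0.002],
    [0,0,0.002],
    [0,0,0.002],
    [0,0,0.001],
    [0,0,0],
  ],
  jaw=[0,0,0,0,0],
)

```text
t: 35.62
tcp_pos: [0.5203, 0.0233, 0.1706]
eef_rot: [2.425, 1.993, 0.004]
ft_force: [0.5, -1.1, 4.8]
opening: 0.0008
```

Run:
```python
from h import *
lev()
```

```text
knob [250.6 195.4] [246 189  10  13] x -0.0015 y 0.0015 z 0.1706 th 0.731 Ffx 1.4 Fz 5.1 op 0.0005 t 35.67
```

Call:
send_rows(
  turn=[
    [0,0,0],
    [0,0,0],
    [0,0,0],
    [0,0,0],
    [0,0,0],
  ],
  xyz=[
    [0,0,0.002],
    [0,0,0.002],
    [0,0,0.002],
    [0,0,0.002],
    [0,0,0.002],
  ],
  jaw=[0,0,0,0,0],
)

```text
t: 36.3
tcp_pos: [0.521, 0.0232, 0.1611]
eef_rot: [2.424, 1.992, 0.006]
ft_force: [3.2, -1.1, 5.9]
opening: 0.0003
```

Run:
```python
from h import *
lev()
```

```text
knob [250.9 199. ] [246 193  10  13] x -0.0009 y 0.0015 z 0.1608 th 0.738 Ffx 2.1 Fz 6.6 op 0.0001 t 36.35
```

Call:
send_rows(
  turn=[
    [0,0,0],
    [0,0,0],
    [0,0,0],
    [0,0,0],
    [0,0,0],
  ],
  xyz=[
    [0,0,0.002],
    [0,0,0.002],
    [0,0,0.002],
    [0,0,0.001],
    [0,0,0],
  ],
  jaw=[0,0,0,0,0],
)

```text
t: 36.98
tcp_pos: [0.5213, 0.023, 0.1542]
eef_rot: [2.424, 1.991, 0.006]
ft_force: [2.4, -0.7, 6.5]
opening: 0.0005
```

Run:
```python
from h import *
lev()
```

```text
knob [251.5 201.4] [247 195  10  13] x -0.0005 y 0.0015 z 0.1542 th 0.744 Ffx 2.4 Fz 6.0 op 0.0008 t 37.02
```

Call:
send_rows(
  turn=[
    [0,0,0],
    [0,0,0],
    [0,0,0],
    [0,0,0],
    [0,0,0],
  ],
  xyz=[
    [0,0,0.0015],
    [0,0,0.0015],
    [0,0,0.0015],
    [0,0,0.0015],
    [0,0,0],
  ],
  jaw=[0,0,0,0,0],
)

```text
t: 37.65
tcp_pos: [0.5215, 0.023, 0.1482]
eef_rot: [2.423, 1.991, 0.007]
ft_force: [2.7, -0.6, 6.3]
opening: 0.0002
```

Call:
send_rows(
  turn=[
    [0,0,0],
    [0,0,0],
    [0,0,0],
    [0,0,0],
  ],
  xyz=[
    [0,0,0.0008],
    [0,0,0.0008],
    [0,0,0],
    [0,0,0],
  ],
  jaw=[0,0,0,0],
)

```text
t: 38.15
tcp_pos: [0.5215, 0.023, 0.1467]
eef_rot: [2.423, 1.991, 0.007]
ft_force: [3.5, -0.7, 6.8]
opening: 0.0006
```

Run:
```python
from h import *
lev()
```

```text
knob [251.7 204.3] [247 198  10  13] x -0.0003 y 0.0014 z 0.1467 th 0.747 Ffx 3.3 Fz 5.4 op 0.0004 t 38.2
```

Now very small steps until the collar meets the bush.

Call:
send_rows(
  turn=[
    [0,0,0],
    [0,0,0],
    [0,0,0],
  ],
  xyz=[
    [0,0,0.0005],
    [0,0,0.0005],
    [0,0,0],
  ],
  jaw=[0,0,0],
)

```text
t: 38.58
tcp_pos: [0.5216, 0.023, 0.1458]
eef_rot: [2.423, 1.991, 0.007]
ft_force: [2.6, -0.5, 5.9]
opening: 0.0004
```

Call:
send_rows(
  turn=[
    [0,0,0],
    [0,0,0],
    [0,0,0],
  ],
  xyz=[
    [0,0,0.0005],
    [0,0,0],
    [0,0,0],
  ],
  jaw=[0,0,0],
)

```text
t: 38.95
tcp_pos: [0.5216, 0.023, 0.1455]
eef_rot: [2.423, 1.991, 0.007]
ft_force: [2.2, -0.3, 8.0]
opening: 0.0002
```

Call:
send_rows(
  turn=[
    [0,0,0],
    [0,0,0],
    [0,0,0],
  ],
  xyz=[
    [0,0,0.0005],
    [0,0,0],
    [0,0,0],
  ],
  jaw=[0,0,0],
)

```text
t: 39.33
tcp_pos: [0.5216, 0.023, 0.1455]
eef_rot: [2.423, 1.991, 0.008]
ft_force: [2.3, -1.6, 8.4]
opening: 0.0003
```

Call:
send_rows(
  turn=[
    [0,0,0],
    [0,0,0],
    [0,0,0],
  ],
  xyz=[
    [0,0,0.0006],
    [0,0,0],
    [0,0,0],
  ],
  jaw=[0,0,0],
)

```text
t: 39.7
tcp_pos: [0.5217, 0.023, 0.1454]
eef_rot: [2.423, 1.991, 0.008]
ft_force: [1.5, -0.6, 10.1]
opening: 0.0006
```

Call:
send_rows(
  turn=[
    [0,0,0],
    [0,0,0],
    [0,0,0],
  ],
  xyz=[
    [0,0,0.001],
    [0,0,0],
    [0,0,0],
  ],
  jaw=[0,0,0],
)

```text
t: 40.08
tcp_pos: [0.5219, 0.023, 0.1453]
eef_rot: [2.422, 1.99, 0.009]
ft_force: [-0.7, -0.4, 14.3]
opening: 0.0006
```

Run:
```python
from h import *
lev();lev()
```

```text
knob [252.  204.6] [247 199  10  12] x 0.0001 y 0.0015 z 0.1454 th 0.751 Ffx 1.2 Fz 12.8 op 0.0004 t 40.12
knob [251.9 204.6] [247 199  10  12] x 0.0001 y 0.0015 z 0.1453 th 0.751 Ffx 0.3 Fz 13.5 op 0.0004 t 40.17
```

It is a hard stop at the expected height: z holds at 0.1453 while the force rises to 13 N. I'll retreat and check.

Call:
send_rows(
  turn=[
    [0,0,0],
    [0,0,0],
    [0,0,0],
    [0,0,0],
    [0,0,0],
  ],
  xyz=[
    [0,0,-0.01],
    [0,0,-0.03],
    [0,0,-0.05],
    [0,0,0],
    [0,0,0],
  ],
  jaw=[0,0,0,0,0],
)

```text
t: 40.8
tcp_pos: [0.5186, 0.0237, 0.2297]
eef_rot: [-2.426, -1.994, 0.003]
ft_force: [0.4, 0.3, -0.2]
opening: 0.0007
```

Run:
```python
from h import *
lev()
for z in(.015,.018,.021): print(z,pix('side',[.5215,.0215,z+.0965]).round(1),pix('scene',[.5215,.0215,z+.0965]).round(1))
im,c,s=red('scene');print(c,s)
A=im;B=arm.grab_frame('side')
save('p2.png',np.hstack([cv2.resize(A[110:210,220:320],(400,400),interpolation=cv2.INTER_CUBIC),cv2.resize(B[150:250,205:305],(400,400),interpolation=cv2.INTER_CUBIC)]))
print([round(float(v),1) for v in arm.read_state()['ft_force']],find('side','gauge_pin')[:1])
```

```text
knob [251.8 202. ] [247 194  10  17] x -0.0036 y 0.0015 z 0.2289 th 0.705 Ffx -0.1 Fz -0.9 op 0.0003 t 40.85
0.015 [252.6 203.1] [265.3 176.7]
0.018 [252.5 202. ] [265.2 175.9]
0.021 [252.4 200.9] [265.2 175.1]
[265.7 176.7] [261 170  10  14 107]
[-0.4, 1.1, 1.4] [(0.63, array([ 0.4824, -0.3011,  0.1074]))]
```

View pics/p2.png

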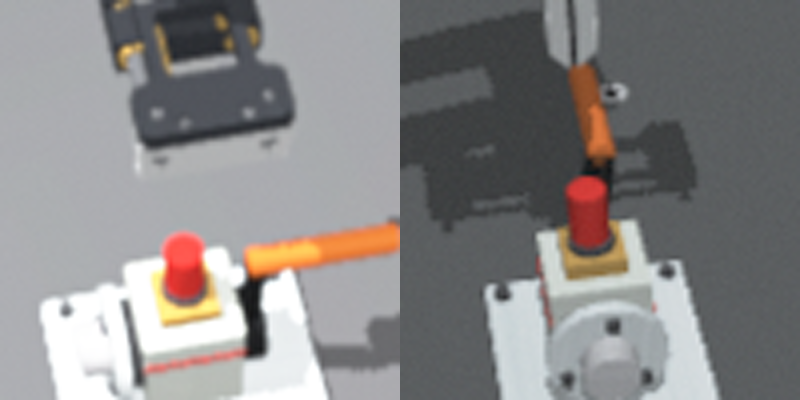

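The collar appears to sit on the bush in both views. The scene row, 176.7, gives 15 mm, but the side row could also be read as about 17 mm. I'll press once more, a bit harder, to be sure.

Call:
send_rows(
  turn=[
    [0,0,0],
    [0,0,0],
    [0,0,0],
    [0,0,0],
    [0,0,0],
  ],
  xyz=[
    [0,0.002,0.04],
    [0,0,0.03],
    [0,0,0.008],
    [0,0,0.004],
    [0,0,0],
  ],
  jaw=[0,0,0,0,0],
)

```text
t: 41.62
tcp_pos: [0.5216, 0.0232, 0.1498]
eef_rot: [2.427, 1.994, 0.002]
ft_force: [-0.3, -0.6, -0.2]
opening: 0.0005
```

Call:
send_rows(
  turn=[
    [0,0,0],
    [0,0,0],
    [0,0,0],
    [0,0,0],
    [0,0,0],
  ],
  xyz=[
    [0,0,0.002],
    [0,0,0.002],
    [0,0,0.002],
    [0,0,0.001],
    [0,0,0],
  ],
  jaw=[0,0,0,0,0],
)

```text
t: 42.25
tcp_pos: [0.5229, 0.023, 0.1453]
eef_rot: [2.424, 1.992, 0.007]
ft_force: [0.0, -0.3, 8.2]
opening: 0.0007
```

Call:
send_rows(
  turn=[
    [0,0,0],
    [0,0,0],
    [0,0,0],
    [0,0,0],
  ],
  xyz=[
    [0,0,0.002],
    [0,0,0.001],
    [0,0,0],
    [0,0,0],
  ],
  jaw=[0,0,0,0],
)

```text
t: 42.75
tcp_pos: [0.5234, 0.0229, 0.1452]
eef_rot: [2.422, 1.991, 0.01]
ft_force: [-4.1, -0.0, 17.6]
opening: 0.0008
```

The stop is in the same place at 17.6 N, so the collar is seated. I'll retreat and hand in.

Call:
send_rows(
  turn=[
    [0,0,0],
    [0,0,0],
    [0,0,0],
    [0,0,0],
    [0,0,0],
  ],
  xyz=[
    [0,0,-0.01],
    [0,0,-0.03],
    [0,0,-0.05],
    [0,0,0],
    [0,0,0],
  ],
  jaw=[0,0,0,0,0],
)

```text
t: 43.38
tcp_pos: [0.5208, 0.0232, 0.2282]
eef_rot: [-2.426, -1.994, 0.001]
ft_force: [-0.9, 0.1, 1.0]
opening: 0.0005
```

Run:
```python
from h import *
lev();print(red('scene')[1:]);print(arm.job_done())
```

```text
knob [252.4 202.1] [248 194  10  17] x -0.0014 y 0.0015 z 0.2272 th 0.732 Ffx 0.0 Fz -0.2 op 0.0005 t 43.42
(array([265.7, 177.1]), array([262, 170,   9,  14, 105], dtype=int32))
the job is handed in; nothing more can be done
None
```

The index pin is through the shaft with its collar on the bush as far as I can tell, and I handed the job in at 43.4 s; no verdict is reported. One of my height checks disagrees slightly (last bullet).

**What I did:**
- I stood the red-knobbed pin in the bush and swung the lever until the pin dropped, at a lever angle of about 0.79.
- I felt both ends of the play, at about 0.74 and 1.02, with no more than about 5 N measured along the swing. I left the lever at about 0.89.
- I pushed the pin home with closed fingers against 5–7 N and backed the arm clear.

**Last checks:**
- **Hard stop:** pressing twice, the second time to 17.6 N, stopped at the same tool height of 0.145 m. That is where the knob top should be with the collar seated.
- **Pictures:** both fixed cameras show the collar on the bush. The gauge pin was still in its place after the first push home, within the network's accuracy.
- **Disagreement:** the scene camera puts the tip at 14–15 mm above the table, but the side camera reads closer to 17 mm, right at the limit. I trusted the hard stop and the scene view.
- **Weak evidence:** the force rose only about 1 N at either end of the play, so the middle I chose also rests on how the knob leaned each way.

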